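# Setting stand: raise it, hitch the ring plate, load the ring blanks

## Robot

A 6-joint arm with a two-finger parallel gripper is mounted at the origin on the work surface. World frame = base frame: x ahead of the robot, y to its left, z up, the work surface at z = 0. Lengths are in m, angles in rad, forces in N, time in s.
With the tool pointing down it reaches from about 0.35 to 0.775 m from the base axis. Payload 5.5 kg.
Tool frame: the origin (TCP) lies midway between the tips of the shut fingers; the grasp point (between the pads) lies behind it (env.grip_point_offset is the z of the grasp point in the tool frame, in m); z points along the fingers, y is the direction in which the jaws open and shut (so a half turn about z gives the same grasp; the last joint's range is limited). The gripper opens to 85 mm and grips with 20 to 120 N. Pads are 22 mm wide; open, the fingers measure 114 mm over their backs; the gripper's body (76 mm by 85 mm) begins 54 mm behind the grasp point. The pads swing forward as they close: fully open they stand 13 mm farther back than shut.
Start: joints at [-1.258, 0.313, 0.046, 1.304, 0, 1.431], TCP at [0.252, -0.517, 0.231] pointing down, gripper open.
Joint ranges: [-2.76, 2.76], [-0.86, 1.69], [-1.03, 1.26], [-2.2, 2.34], [-1.47, 1.5], [-3.14, 3.14]. Speed limits (rad/s): [2.57, 2.57, 3.14, 3.14, 3.14, 3.14].

## Interface

Orientations are given as a unit quaternion [w, x, y, z].
In Python, from workcell import env, viewer gives the robot as it stands. The module is installed in compiled form; this text tells all that it offers.
- The arm moves only by the shell command python3 -m inch 'ROWS' [OPENING] [FORCE]. ROWS is JSON, a list of rows, each a list of 2 entries, a list of its own where there are three numbers: the shift along the tool's x, y, z in m, then the turn about the tool's z in degrees. In form: [[[tx, ty, tz], spin], ...]. A call has 1 to 5 rows; each row is the pose to reach, as a shift and turn from the pose measured when the call began, along the tool's axes at that moment; what a row does not reach only later rows make up. A row lasts 1/12 s, in which the tool goes at most 41.7 mm and 7.16 degrees, less where a joint would pass 70% of its speed; a pose out of reach is approached as far as the arm can. A call with a gripper value outside its range is refused whole. OPENING is the closure, from 0 (fully open) to 1 (shut), set as the call begins (- or left out, the last holds). The fingers move at their own pace and stop on an object; FORCE is the grip in N (left out, the last holds). Time passes only in rows, so rows that repeat a pose let the fingers close. It gives the time, the measured TCP pose, the force and the opening at its end, in the units of the state.
- env.get_state(): the state, without advancing time (a new reading comes with each control period).
- viewer.read_camera(name): name is "scene" or "top" or "wrist"; returns a dict with "image" (400x640x3 uint8, red, green, blue), "depth" (400x640 float32, m along the optical axis (not along the pixel's ray), 0 where there is no reading), "vertical_fov" (degrees; the focal length in pixels is half the picture's height over the tangent of half this angle, whatever the lens; pixels are square), "cx", "cy" (the principal point, pixels), "R" (3x3) and "t" (3): a world point X has camera coordinates R X + t; the wrist camera has in their place "T_tool_cam" (4x4, takes a point from camera to tool coordinates, whose origin is the TCP and whose axes are the flange's). Camera axes: x right, y down, z forward; pixel columns grow to the right and rows downward; lengths in m; the calibration is good to about 2 mm. A picture is of the moment at which its call begins: read the wrist's pose just before it.
- env.hand_in(): hands the job in, once; it reports no verdict.
The state is a dict: "clock": time; "joint_pos": joint angles; "qvel": joint speeds; "tau": joint torques, N m; "tcp_pos": TCP position; "orientation": TCP orientation; "wrist_force": force on the tool from outside, world axes, zero at the start; "ft_torque": the same for the moment, N m; "finger_gap": finger opening in m.
Only numpy, scipy, OpenCV 4.12 (cv2) and the standard library are available. Lean on these libraries where they do the work, as an engineer would, in place of code of your own. Each camera call takes 0.05 s, during which the arm holds its last target. There are 200 camera calls.

## Task

Get the goldsmith's setting stand ready for work: first wind its handwheel clockwise until you feel it come up against the top stop, then back it off a quarter turn so that the screw is not left jammed. After that lower the ring plate, its latch lever still up, squarely onto the stand's ball until the socket is fully home, and press the latch lever right down. When you have finished, the wheel is still at its quarter turn and every ring blank sits flat down on one of the plate's four posts, one ring to a post; leave the pliers, soldering block, brush, sandbag and jar where they lie.

Things in the scene. Friction and masses are not known exactly. Their poses are not given: they have to be found in the camera images.
- wheel (a joint): angle of the stand's handwheel, rad: grows as the wheel turns clockwise seen from above, which raises the column (8 mm a turn). The lower stop is at 0, the hard top stop at 15.71 (2.5 turns); a run starts 1.5 to 2.5 turns short of the top stop. Turning needs about 2 N at the spinner; it stays where it is left.
- wheel_axis (a point): point on the handwheel's upright axis, level with the rim's top, 58 mm above the bench. The green stand is bolted down: round foot 156 mm across, on it the steel disc wheel, 204 mm across, with 5 dark dots. Through its middle rises the column (32 mm thick) with a round dark platform 88 mm across, 10 mm thick, and the ball on top.
- spinner_grip (a point): centre of the spinner, an upright black cylinder with a red band, 22 mm across and 46 mm high, from 60 to 106 mm above the bench, 92 mm from the wheel's axis. It turns freely on its own pin, so that it can be held in a gripper of constant orientation and led round in a circle.
- ball (a point): centre of the steel hitch ball, 25 mm across, on the column's axis (the wheel's axis); 18 mm above the platform's flat top, on a neck 13 mm across. The column moves this point from 100 mm above the bench at the lower stop to 120 mm at the top stop.
- socket (a point): point on the ring plate where the ball's centre lies when the plate is fully home: on its axis, 18 mm above the flat underside of the blue housing (88 mm across, 57 mm high; bore 30 mm across, open downwards, 32 mm deep). z: plate's axis, up; x: along the latch lever. Home, the underside rests flat on the platform. About 0.77 kg; starts standing on the bench; any yaw will do on the ball.
- knob (a point): middle of the ring plate's lifting stem, on its axis, 88.5 mm above the underside. Steel stem 22 mm across, 43 mm high, between the aluminium plate (112 mm across, top 67 mm above the underside) and a black collar 26 mm across (from 110 to 118 mm). Take the stem below the collar, the fingers passing between the posts, i.e. on the plate's x or y line. Axes as socket.
- latch (a joint): angle of the ring plate's latch lever, rad: 0 up (open, the start), 0.5 right down (latched, the lever level). Needs about 2 N at the pad and stays where it is left. Its hook closes under the ball; a plate whose lever is down cannot go on or come off.
- latch_pad (a point): middle of the top of the lever's red pad, 28 mm long by 22 mm wide, beyond the plate's edge. With the lever down it lies 93 mm from the plate's axis along the plate's +x and 37 mm above the underside; with the lever up 82 mm out and 71 mm above the underside.
- post0 (a point): seat point of a post of the ring plate: the centre of a ring that lies flat around it, 4.5 mm above the plate's top, at plate x +29 mm, y +29 mm (41 mm from the axis). Dark steel stub 15 mm across for 13 mm, tapering to 9 mm at its tip 22 mm above the plate; z points up the post.
- post1 (a point): seat point of a post of the ring plate: the centre of a ring that lies flat around it, 4.5 mm above the plate's top, at plate x -29 mm, y +29 mm (41 mm from the axis). Dark steel stub 15 mm across for 13 mm, tapering to 9 mm at its tip 22 mm above the plate; z points up the post.
- post2 (a point): seat point of a post of the ring plate: the centre of a ring that lies flat around it, 4.5 mm above the plate's top, at plate x -29 mm, y -29 mm (41 mm from the axis). Dark steel stub 15 mm across for 13 mm, tapering to 9 mm at its tip 22 mm above the plate; z points up the post.
- post3 (a point): seat point of a post of the ring plate: the centre of a ring that lies flat around it, 4.5 mm above the plate's top, at plate x +29 mm, y -29 mm (41 mm from the axis). Dark steel stub 15 mm across for 13 mm, tapering to 9 mm at its tip 22 mm above the plate; z points up the post.
- ring0_c (a point): centre (half-way up) of a brass ring blank: outside 26 mm, hole 19 mm, 9 mm high, 14 g, z along its axis; starts lying flat on a brown leather mat 170 x 200 x 4 mm that is fixed to the bench. 2 to 4 rings are present.
- ring1_c (a point): centre (half-way up) of a brass ring blank: outside 26 mm, hole 19 mm, 9 mm high, 14 g, z along its axis; starts lying flat on a brown leather mat 170 x 200 x 4 mm that is fixed to the bench. 2 to 4 rings are present.
- ring2_c (a point): centre (half-way up) of a brass ring blank: outside 26 mm, hole 19 mm, 9 mm high, 14 g, z along its axis; starts lying flat on a brown leather mat 170 x 200 x 4 mm that is fixed to the bench. 2 to 4 rings are present.
- ring3_c (a point): centre (half-way up) of a brass ring blank: outside 26 mm, hole 19 mm, 9 mm high, 14 g, z along its axis; starts lying flat on a brown leather mat 170 x 200 x 4 mm that is fixed to the bench. 2 to 4 rings are present.
- pliers: orange-handled pliers lying flat, 130 mm long, 16 mm high, origin near the joint. Leave alone.
- charcoal: black soldering block 85 x 55 x 30 mm, origin under its centre. Leave alone.
- brush: small hand brush lying near the robot, across its front, origin under its middle. Leave alone.
- sandbag: black round leather sandbag 144 mm across, 40 mm high, origin under its centre. Leave alone.
- jar: jar with white cap, 60 mm across, 75 mm high, origin under its centre. Leave alone.
Mind the look-alikes: they are no part of the job. There is more than one size of the part that bears wheel; the job needs the middle-sized. What is shaped like the part that bears socket but pink is not meant.

How it is judged:
On the way, in this order (a step that is already met when the one before it is completed fails the run):
1. the handwheel is wound clockwise up to its top stop (value of joint wheel above 15.628 rad), for 0.1 s.
2. the wheel is backed off a quarter turn from the stop (90 degrees, within 23) (value of joint wheel between 13.737 and 14.537 rad), for 0.4 s.
3. the ring plate is seated fully home on the ball (within 4 mm, upright within 3 degrees) with its latch lever still up (distance between socket and ball below 0.004 m and angle between socket's own z axis and vertical below 0.05 rad and value of joint latch below 0.2 rad), for 0.2 s.
4. the latch lever is pressed right down (to 0.45 rad or more) with the plate home on the ball (distance between socket and ball below 0.004 m and angle between socket's own z axis and vertical below 0.05 rad and value of joint latch above 0.45 rad), for 0.3 s.
At the end, for the whole second after the job is handed in: Wheel a quarter turn (within 23 degrees) back from its top stop; plate home on the ball (within 4 mm, upright within 3 degrees), latch at 0.45 rad or more; every ring present flat around a post (centre within 5 mm of its seat point), one to a post; all at rest (all of step 2 and all of step 4 and (distance between ring0_c and post0 below 0.005 m or distance between ring0_c and post1 below 0.005 m or distance between ring0_c and post2 below 0.005 m or distance between ring0_c and post3 below 0.005 m) and (distance between ring1_c and post0 below 0.005 m or distance between ring1_c and post1 below 0.005 m or distance between ring1_c and post2 below 0.005 m or distance between ring1_c and post3 below 0.005 m) and (distance between ring2_c and post0 below 0.005 m or distance between ring2_c and post1 below 0.005 m or distance between ring2_c and post2 below 0.005 m or distance between ring2_c and post3 below 0.005 m) and (distance between ring3_c and post0 below 0.005 m or distance between ring3_c and post1 below 0.005 m or distance between ring3_c and post2 below 0.005 m or distance between ring3_c and post3 below 0.005 m) and velocity of joint wheel below 0.1 rad/s); the robot touches nothing.
It fails at once if one of the other tools (pliers, charcoal block, brush, sandbag, jar) is pushed more than 40 mm from its place (distance of any of pliers, charcoal, brush, sandbag, jar from where it was at the start of the episode above 0.04 m).
Of ring0, ring1, ring2, ring3 only 2 to 4 are there at a start; the rules pass over those that are not, and their reading is None.
At some moment in a run one of ring0, ring1, ring2, ring3 may be knocked a few centimetres aside while the robot is not near it.
Once in a run the grip may slacken for a moment while it holds something.
It also fails if it takes over 210 s, if anything falls off the work surface, if the arm or the gripper's body presses on something with over 40 N, if the wrist force passes 120 N, or if a joint passes its speed limit or range.

## Working session

There is one attempt and no reset: what is moved stays moved. The work goes in short steps, Python scripts to look and compute and a shell command to move; the robot and the scene stay as the last step left them, time stands still between calls to the robot, and variables do not carry over. Pictures are saved under pics/ and viewed, on a budget of 14 in all, crops included, one or two more only if the job needs it, and the job is handed in when it is done.

```bash
mkdir -p pics
cat > h.py <<'E'
import numpy as np, cv2
from workcell import env, viewer
from scipy.spatial.transform import Rotation as Ro
def pose():
    s=env.get_state(); q=s['orientation']; R=Ro.from_quat([q[1],q[2],q[3],q[0]]).as_matrix()
    return R,np.array(s['tcp_pos'])
def cam(n):
    Rt,p=pose(); c=viewer.read_camera(n)
    c['f']=200/np.tan(np.radians(c['vertical_fov'])/2)
    if n=='wrist':
        T=np.array(c['T_tool_cam']); c['Rw']=Rt@T[:3,:3]; c['o']=Rt@T[:3,3]+p
    else:
        R=np.array(c['R']); c['Rw']=R.T; c['o']=-R.T@np.array(c['t'])
    return c
def ray(c,u,v):
    d=np.array([(u-c['cx'])/c['f'],(v-c['cy'])/c['f'],1.]); return c['Rw']@d
def plane(c,u,v,z):
    d=ray(c,u,v); return c['o']+d*(z-c['o'][2])/d[2]
def proj(c,X):
    x=c['Rw'].T@(np.array(X)-c['o']); return c['cx']+c['f']*x[0]/x[2], c['cy']+c['f']*x[1]/x[2]
def pt(c,u,v):
    d=c['depth'][int(round(v)),int(round(u))]; return c['o']+ray(c,u,v)*d
def cloud(c):
    v,u=np.mgrid[0:400,0:640]; d=np.stack([(u-c['cx'])/c['f'],(v-c['cy'])/c['f'],np.ones(u.shape)],-1)
    return c['o']+(d*c['depth'][...,None])@c['Rw'].T
def save(c,name): cv2.imwrite('pics/'+name,cv2.cvtColor(c['image'],cv2.COLOR_RGB2BGR))
def tomove(target):  # world displacement -> tool axes
    R,p=pose(); return R.T@(np.array(target)-p)
E
python3 - <<'E'
from h import *
s=env.get_state();print(s); print(env.grip_point_offset)
for n in('top','scene','wrist'):
    c=cam(n);save(c,n+'0.png');print(n,c['vertical_fov'],c['cx'],c['cy'],c['o'],c['Rw'].round(3).tolist())
E
```

```text
{'clock': 0.0, 'joint_pos': array([-1.25758860e+00,  3.13995654e-01,  4.49533853e-02,  1.30358827e+00,
        1.37310335e-05,  1.43121180e+00]), 'qvel': array([ 0.00159228, -0.00139815,  0.00152132,  0.00120043, -0.00154506,
       -0.00179579]), 'tau': array([-7.22126115e-04, -4.80622315e+01,  2.98535174e+01,  1.93055591e-02,
       -5.08275832e-05,  1.28543149e-06]), 'tcp_pos': array([ 0.25139186, -0.51655767,  0.2304011 ]), 'orientation': array([-9.14249883e-04,  9.74481264e-01,  2.24466980e-01, -7.26760100e-05]), 'wrist_force': array([-0.36509019,  0.87809129, -0.22904099]), 'ft_torque': array([0.05145023, 0.05050099, 0.06195435]), 'finger_gap': 0.08570201800400229}
-0.0187
top 51.02836457117547 310.0454670389594 201.009639221111 [0.41851515 0.1122126  1.25885667] [[-0.024, -0.997, 0.073], [-1.0, 0.023, -0.008], [0.006, -0.073, -0.997]]
scene 43.75534649690553 316.87195701071954 200.05930139569958 [0.92504134 0.86531251 1.34522876] [[-0.875, 0.393, -0.283], [0.485, 0.713, -0.506], [0.003, -0.58, -0.815]]
wrist 59.47190171535438 317.7810004395337 209.8458381784676 [ 0.31949591 -0.4832748   0.37423442] [[0.437, -0.858, -0.271], [-0.9, -0.417, -0.131], [-0.0, 0.301, -0.954]]
```

View pics/top0.png

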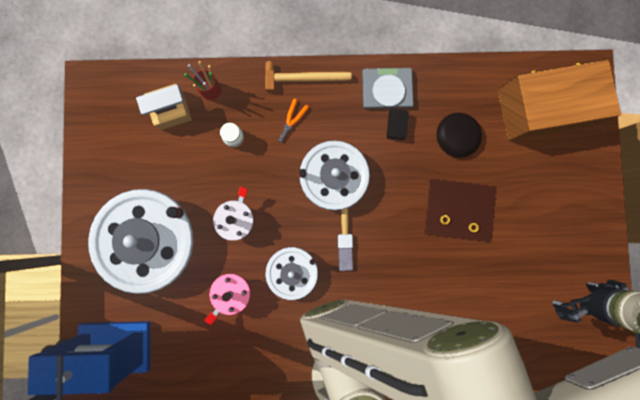

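View pics/scene0.png

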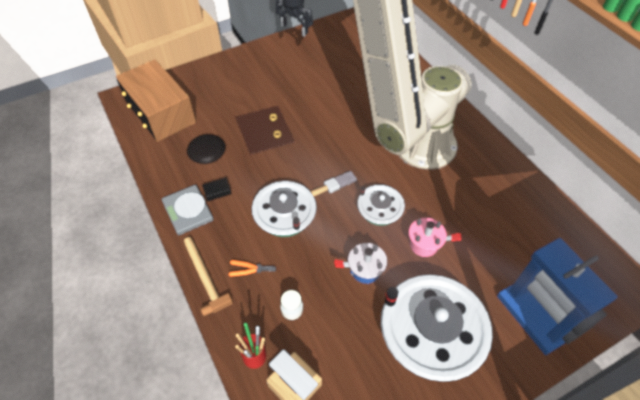

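Top view: three stands — large (138,240), middle (335,175), small (291,273). The middle one fits the text; I'll check this by diameter. The white and blue plate is at (232,220), with its lever to the upper right. The pink look-alike is at (229,294). Rings are at (445,219) and (474,227) on the mat. I'll confirm in one crop and measure.

Run:
```python
from h import *
c=cam('top'); im=c['image']; P=cloud(c)
hsv=cv2.cvtColor(im,cv2.COLOR_RGB2HSV)
cr=im[130:320,80:380]; cv2.imwrite('pics/crop1.png',cv2.cvtColor(cv2.resize(cr,None,fx=2.6,fy=2.6,interpolation=cv2.INTER_CUBIC),cv2.COLOR_RGB2BGR))
# wheels: light gray
m=((hsv[...,1]<45)&(hsv[...,2]>140)).astype(np.uint8)*255
n,l,st,ce=cv2.connectedComponentsWithStats(m)
for i in range(1,n):
    if st[i,4]>150 and st[i,0]>60 and st[i,0]<450 and st[i,1]>60:
        pts=np.argwhere(l==i)[:,::-1].astype(np.float32)
        h=cv2.convexHull(pts); e=cv2.fitEllipse(h)
        z=np.median(P[l==i][:,2]); a=plane(c,*e[0],z); print(st[i],np.round(e[0],1),np.round(e[1],1),'z',z.round(4),a.round(4),'dia',np.mean(e[1])/c['f']*(c['o'][2]-z))
for n2,u,v in (('mid',335,175),('large',138,240),('small',291,273),('plate',232,220),('pink',229,294)):
    w=P[v-25:v+25,u-25:u+25].reshape(-1,3); i=w[:,2].argmax(); print(n2,w[i].round(4))
# rings
y=(hsv[...,0]>18)&(hsv[...,0]<35)&(hsv[...,1]>110)&(hsv[...,2]>110); y[:,:425]=0;y[:,500:]=0;y[:170]=0;y[245:]=0
n,l,st,ce=cv2.connectedComponentsWithStats(y.astype(np.uint8))
for i in range(1,n): print('ring',st[i],ce[i],np.median(P[l==i][:,2]),plane(c,*ce[i],0.01))
```

```text
[ 363   69   49   37 1586] [386.4  85.7] [51.5 58. ] z 0.0261 [ 0.8516 -0.1358  0.0261] dia 0.161070096169037
[136  85  46  29 780] [158.7  99.2] [27.9 48.6] z 0.1082 [0.7979 0.5197 0.1082] dia 0.10499600862175353
[220 123  22  23 367] [230.2 133.7] [20.4 23.1] z 0.0745 [0.7037 0.3269 0.0745] dia 0.06152743913873718
[ 300  140   69   70 2735] [333.8 174.7] [69.2 69.8] z 0.0553 [0.5813 0.0322 0.0553] dia 0.19955390405627427
[  88  189  104  104 5943] [139.3 240.8] [102.2 104.9] z 0.0796 [0.4042 0.5827 0.0796] dia 0.29143594378291715
[ 213  197   40   44 1118] [233.  218.7] [38.5 44. ] z 0.0673 [0.4604 0.3227 0.0673] dia 0.11735259753416571
[338 234  15  36 446] [345.  248.6] [15.1 50.1] z 0.0185 [0.3664 0.0029 0.0185] dia 0.09654663388422374
[ 265  247   53   53 1610] [290.9 273.1] [51.9 52.7] z 0.0411 [0.3008 0.1626 0.0411] dia 0.15205698045996868
[  301   305   229    95 10876] [411.8 362.4] [120.3 249.6] z 0.705 [ 0.2471 -0.0184  0.705 ] dia 0.24442646344694388
mid [0.4185 0.1122 1.2589]
large [0.4185 0.1122 1.2589]
small [0.4185 0.1122 1.2589]
plate [0.4185 0.1122 1.2589]
pink [0.4185 0.1122 1.2589]
ring [440 215  10   9  58] [444.5        219.17241379] 0.008489731267258716 [ 0.44614513 -0.29752054  0.01      ]
ring [469 223  10   9  58] [473.34482759 227.12068966] 0.009017574154355001 [ 0.42044878 -0.38256002  0.01      ]
```

View pics/crop1.png

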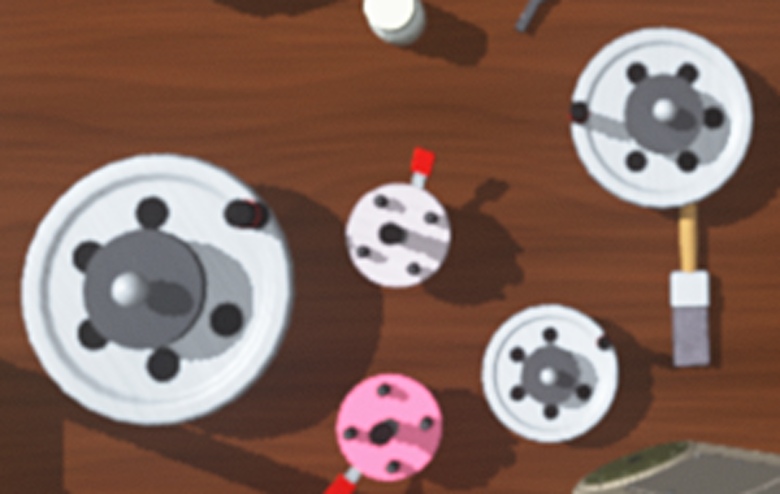

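The crop confirms it: the middle stand (crop 662,118) measures 0.20 m against 0.29 and 0.15 m for the others, with its spinner at crop (580,112). The plate wanted is the white one at crop (398,235), lever up-right. The pink one is not it. I'll fly over the mat and then the stand, looking with the wrist camera.

```bash
python3 -m inch '[[[0.04,-0.014,0],-7],[[0.08,-0.028,0],-14],[[0.12,-0.042,0],-21],[[0.16,-0.056,0],-28],[[0.2,-0.07,0],-35]]' 0 
python3 -m inch '[[[0,0,0],-7],[[0,0,0],-14],[[0,0,0],-21],[[0,0,0],-28],[[0,0,0],-29]]'
cat > mr.py <<'E'
from h import *
def rings(c,show=True):
    hsv=cv2.cvtColor(c['image'],cv2.COLOR_RGB2HSV)
    y=((hsv[...,0]>15)&(hsv[...,0]<36)&(hsv[...,1]>100)&(hsv[...,2]>90)).astype(np.uint8)
    n,l,st,ce=cv2.connectedComponentsWithStats(y); P=cloud(c); out=[]
    for i in range(1,n):
        if st[i,4]>150:
            h=cv2.convexHull(np.argwhere(l==i)[:,::-1].astype(np.float32)); 
            if len(h)<5: continue
            e=cv2.fitEllipse(h); z=np.median(P[l==i][:,2]); a=plane(c,*e[0],z); 
            out.append((e[0],a,np.mean(e[1])/c['f']*(np.linalg.norm(a-c['o'])),st[i,4]))
    return out
E
python3 - <<'E'
from mr import *
c=cam('wrist'); save(c,'w1.png'); print(pose())
for r in rings(c): print(np.round(r[0],1),r[1].round(4),r[2],r[3])
E
```

```text
clock: 0.62
tcp_pos: [0.3989, -0.3675, 0.2307]
orientation: [-0.001, 0.861, 0.509, 0.0]
wrist_force: [0.0, 0.1, -0.7]
finger_gap: 0.0851
clock: 1.03
tcp_pos: [0.399, -0.3671, 0.2305]
orientation: [-0.001, 0.704, 0.71, 0.0]
wrist_force: [-0.6, -0.4, -0.0]
finger_gap: 0.0854
(array([[-4.29066666e-03,  9.99990554e-01, -6.94173910e-04],
       [ 9.99989670e-01,  4.29170189e-03,  1.49675573e-03],
       [ 1.49972078e-03, -6.87744660e-04, -9.99998639e-01]]), array([ 0.39889647, -0.36728426,  0.23053587]))
```

View pics/w1.png

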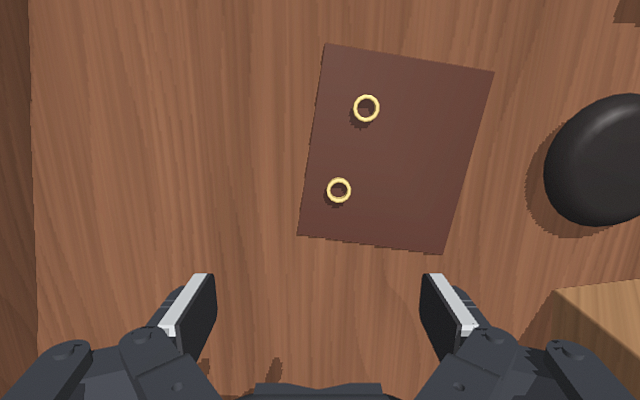

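Wrist view: two rings, at (366,108) and (339,190), on the brown mat. The sandbag is at the right. Next, the stand.

```bash
python3 -m inch '[[[0.036,0.018,0],0],[[0.072,0.036,0],0],[[0.108,0.054,0],0],[[0.144,0.072,0],0],[[0.18,0.09,0],0]]'  >/dev/null
python3 -m inch '[[[0.036,0.018,0],0],[[0.072,0.036,0],0],[[0.108,0.054,0],0],[[0.144,0.072,0],0],[[0.18,0.09,0],0]]'
cat >> mr.py <<'E'
def rings(c,zr=0.013,dia=(0.02,0.032)):
    hsv=cv2.cvtColor(c['image'],cv2.COLOR_RGB2HSV); out=[]
    y=((hsv[...,0]>15)&(hsv[...,0]<38)&(hsv[...,1]>60)&(hsv[...,2]>130)).astype(np.uint8)
    for h in cv2.findContours(y,cv2.RETR_EXTERNAL,cv2.CHAIN_APPROX_NONE)[0]:
        if len(h)<12: continue
        e=cv2.fitEllipse(cv2.convexHull(h)); a=plane(c,*e[0],zr); d=np.mean(e[1])/c['f']*np.dot(a-c['o'],c['Rw'][:,2])
        if dia[0]<d<dia[1]: out.append((e[0],a,d,len(h)))
    return out
E
python3 - <<'E'
from mr import *
im=cv2.cvtColor(cv2.imread('pics/w1.png'),cv2.COLOR_BGR2RGB)
c=cam('wrist'); save(c,'w2.png'); print(pose()[1])
c1=dict(c); c1['image']=im; R=np.array([[-0.00429,1,-.0007],[1,.00429,.0015],[.0015,-.0007,-1]]); T=np.array(c['T_tool_cam']); c1['Rw']=R@T[:3,:3]; c1['o']=R@T[:3,3]+[0.3989,-0.36728,0.23054]
for r in rings(c1): print(np.round(r[0],1),r[1].round(4),r[2],r[3])
c=cam('top')
for r in rings(c): print(np.round(r[0],1),r[1].round(4),r[2],r[3])
E
```

```text
clock: 1.92
tcp_pos: [0.5791, -0.0038, 0.2311]
orientation: [-0.001, 0.709, 0.706, 0.0]
wrist_force: [0.8, -0.1, 0.2]
finger_gap: 0.0854
[0.58167173 0.00239049 0.23068702]
[338.4 189.7] [ 0.4197 -0.3821  0.013 ] 0.02652932467229563 70
[366.  107.5] [ 0.4452 -0.2981  0.013 ] 0.026718307123117648 76Traceback (most recent call last):
  File "<stdin>", line 7, in <module>
  File "mr.py", line 18, in rings
    e=cv2.fitEllipse(cv2.convexHull(h)); a=plane(c,*e[0],zr); d=np.mean(e[1])/c['f']*np.dot(a-c['o'],c['Rw'][:,2])
cv2.error: OpenCV(4.12.0) /io/opencv/modules/imgproc/src/shapedescr.cpp:361: error: (-201:Incorrect size of input array) There should be at least 5 points to fit the ellipse in function 'fitEllipseNoDirect'
```

View pics/w2.png

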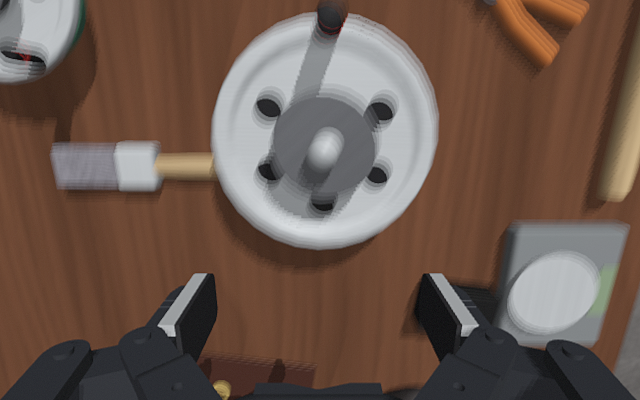

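The wrist view is slightly blurred but shows the stand centred at (325,130), the ball at (325,148), the spinner at the top (332,15) and the brush handle just under the rim at left. I'll step +y, settle and measure.

```bash
sed -i 's/if len(h)<12: continue/if len(h)<12 or len(cv2.convexHull(h))<5: continue/' mr.py
python3 -m inch '[[[0.03,0,0],0],[[0.06,0,0],0],[[0.07,0,0],0],[[0.07,0,0],0],[[0.07,0,0],0]]' >/dev/null
python3 - <<'E'
from mr import *
def tri(a,ua,b,ub):
    A=[];y=[]
    for c,u in((a,ua),(b,ub)):
        d=ray(c,*u);d/=np.linalg.norm(d);M=np.eye(3)-np.outer(d,d);A.append(M);y.append(M@c['o'])
    return np.linalg.solve(A[0]+A[1],y[0]+y[1])
w=cam('wrist');save(w,'w3.png');t=cam('top');print(pose()[1])
res={}
for n,c in(('w',w),('t',t)):
    P=cloud(c); ok=(c['depth']>0)
    hsv=cv2.cvtColor(c['image'],cv2.COLOR_RGB2HSV)
    r=np.hypot(P[...,0]-0.582,P[...,1]-0.032)
    # rim
    m=ok&(hsv[...,1]<45)&(hsv[...,2]>130)&(r<0.125)&(P[...,2]>0.04)&(P[...,2]<0.07)
    (ex,ey),ax,_=cv2.fitEllipse(cv2.convexHull(np.argwhere(m)[:,::-1].astype(np.float32)))
    print(n,'rim',np.round((ex,ey),1),np.round(ax,1),plane(c,ex,ey,0.056).round(4),'medz',np.median(P[m][:,2]).round(4))
    # ball: topmost pts near axis
    m=ok&(r<0.03)&(P[...,2]>0.105)
    if m.sum():
        q=P[m];print('  ball n',m.sum(),'top',np.percentile(q[:,2],98).round(4), np.argwhere(m)[:,::-1].mean(0).round(1), q.mean(0).round(4)); 
        A=np.c_[2*q,np.ones(len(q))]; s=np.linalg.lstsq(A,(q**2).sum(1),rcond=None)[0]; print('  sphere',s[:3].round(4),'r',np.sqrt(s[3]+s[:3]@s[:3]).round(4))
    m=ok&(r>0.07)&(r<0.12)&(P[...,2]>0.098)&(P[...,2]<0.115)
    pix=np.argwhere(m)[:,::-1]; print('  spinner n',m.sum(), pix.mean(0).round(1),P[m].mean(0).round(4),np.median(P[m][:,2]).round(4)); res[n]=pix.mean(0)
    m=ok&(r<0.043)&(r>0.02)&(P[...,2]>0.075)&(P[...,2]<0.11); print('  platform z',np.median(P[m][:,2]).round(4),P[m].mean(0).round(4))
    # plate
    r2=np.hypot(P[...,0]-0.46,P[...,1]-0.322); m=ok&(r2<0.03)&(P[...,2]>0.1)
    if m.sum(): print('  stem',P[m].mean(0).round(4),P[m][:,2].max().round(4))
print('spinner tri',tri(w,res['w'],t,res['t']).round(4))
E
```

```text
[0.58003243 0.06777354 0.23076943]
w rim [319.7 214.2] [198.3 208. ] [0.5807 0.0407 0.056 ] medz 0.0556
  ball n 692 top 0.1187 [319.7 244.1] [0.5803 0.0345 0.1142]
  sphere [0.5805 0.0315 0.1065] r 0.0121
  spinner n 649 [324.4 130. ] [0.5836 0.1236 0.1066] 0.1068
  platform z 0.0881 [0.5817 0.0342 0.088 ]
t rim [302.8 173.2] [ 5.  29.7] [0.5876 0.1219 0.056 ] medz 0.0577
  ball n 1135 top 0.7211 [360.3 108.1] [0.5802 0.0385 0.7146]
  sphere [0.579  0.0354 0.6971] r 0.0263
  spinner n 46 [302.3 172.5] [0.5826 0.1226 0.1053] 0.1054
  platform z nan [nan nan nan]
  stem [0.4553 0.322  0.118 ] 0.1227
spinner tri [0.5838 0.1228 0.0963]
  return _methods._mean(a, axis=axis, dtype=dtype,
  ret = ret.dtype.type(ret / rcount)
<stdin>:24: RuntimeWarning: Mean of empty slice.
  ret = um.true_divide(
```

View pics/w3.png

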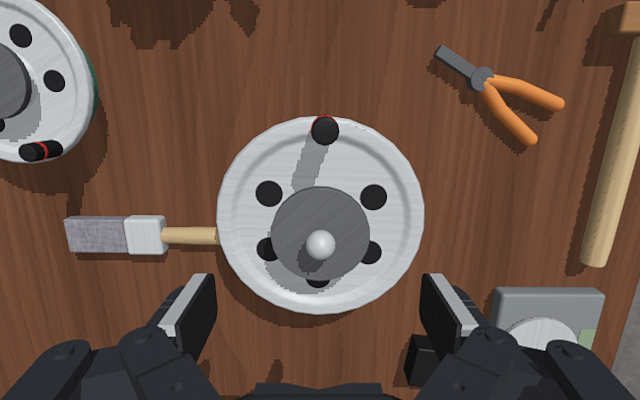

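The pose is confirmed by two views: axis (0.5807, 0.0317), ball z≈0.1065, spinner (0.583, 0.123) with its top at 0.106. That puts the radius at 92 mm and the wheel about 1.7 turns short of the stop. I'll grip the spinner.

```bash
python3 -m inch '[[[0.03,0.002,0],0],[[0.055,0.003,0.02],0],[[0.055,0.003,0.06],0],[[0.055,0.003,0.09],0],[[0.055,0.003,0.09],0]]' 0 40; python3 -m inch '[[[0,0,0.03],0],[[0,0,0.06],0],[[0,0,0.072],0],[[0,0,0.072],0],[[0,0,0.072],0]]'
python3 - <<'E'
from h import *
print(pose()); c=cam('wrist');save(c,'w4.png')
E
```

```text
clock: 2.95
tcp_pos: [0.5788, 0.1215, 0.1345]
orientation: [-0.004, 0.708, 0.707, -0.003]
wrist_force: [-1.0, -0.3, -0.9]
finger_gap: 0.0852
clock: 3.37
tcp_pos: [0.5786, 0.1203, 0.0635]
orientation: [-0.004, 0.708, 0.706, -0.003]
wrist_force: [-0.3, 0.6, 0.3]
finger_gap: 0.0853
(array([[ 0.00335026,  0.99993623, -0.01078441],
       [ 0.99999382, -0.00333859,  0.00109988],
       [ 0.00106381, -0.01078803, -0.99994124]]), array([0.5785722 , 0.12033767, 0.06348671]))
```

```bash
python3 -m inch '[[[0.003,0.004,-0.004],0],[[0.003,0.004,-0.004],0],[[0.003,0.004,-0.004],0]]' 0 40; python3 -m inch '[[[0,0,0],0],[[0,0,0],0],[[0,0,0],0],[[0,0,0],0],[[0,0,0],0]]' 1 40; python3 -m inch '[[[0,0,0],0],[[0,0,0],0],[[0,0,0],0],[[0,0,0],0],[[0,0,0],0]]' 1 40
```

```text
clock: 3.67
tcp_pos: [0.5856, 0.1237, 0.0707]
orientation: [-0.002, 0.708, 0.706, -0.001]
wrist_force: [0.1, 0.5, 0.2]
finger_gap: 0.0854
clock: 4.08
tcp_pos: [0.5854, 0.1238, 0.0706]
orientation: [-0.002, 0.708, 0.706, -0.001]
wrist_force: [-1.0, -0.4, 0.5]
finger_gap: 0.0255
clock: 4.5
tcp_pos: [0.5855, 0.1238, 0.0707]
orientation: [-0.002, 0.708, 0.706, -0.001]
wrist_force: [-1.3, -0.2, 2.5]
finger_gap: 0.0209
```

Gripped: the gap is 21 mm. Winding clockwise, first quarter.

```bash
python3 -m inch '[[[-0.0045,0.0284,0],0],[[-0.0176,0.0541,0],0],[[-0.0379,0.0744,0],0],[[-0.0636,0.0875,0],0],[[-0.092,0.092,0],0]]'; python3 -m inch '[[[0,0,0],0]]'
```

```text
clock: 4.92
tcp_pos: [0.6741, 0.031, 0.0704]
orientation: [-0.005, 0.708, 0.706, -0.004]
wrist_force: [-21.5, 2.4, 20.4]
finger_gap: 0.0207
clock: 5.0
tcp_pos: [0.6735, 0.0252, 0.0704]
orientation: [-0.004, 0.71, 0.705, -0.006]
wrist_force: [3.5, -1.7, -1.5]
finger_gap: 0.0214
```

```bash
python3 -m inch '[[[-0.0264,-0.0069,0],0],[[-0.0502,-0.0203,0],0],[[-0.0698,-0.0414,0],0],[[-0.0815,-0.0659,0],0],[[-0.0855,-0.0928,0],0]]'; python3 -m inch '[[[0,0,0],0]]'
```

```text
clock: 5.42
tcp_pos: [0.5796, -0.0609, 0.0706]
orientation: [-0.005, 0.71, 0.704, -0.005]
wrist_force: [2.0, 7.8, -3.6]
finger_gap: 0.021
clock: 5.5
tcp_pos: [0.5737, -0.0605, 0.0705]
orientation: [-0.008, 0.711, 0.703, -0.007]
wrist_force: [-2.5, 3.9, 5.1]
finger_gap: 0.021
```

```bash
python3 -m inch '[[[0.0069,-0.0264,0],0],[[0.0203,-0.0502,0],0],[[0.0414,-0.0698,0],0],[[0.0659,-0.0815,0],0],[[0.0928,-0.0855,0],0]]'; python3 -m inch '[[[0,0,0],0]]'
python3 -m inch '[[[0.0264,0.0069,0],0],[[0.0502,0.0203,0],0],[[0.0698,0.0414,0],0],[[0.0815,0.0659,0],0],[[0.0855,0.0928,0],0]]'; python3 -m inch '[[[0,0,0],0]]'
```

```text
clock: 5.92
tcp_pos: [0.4892, 0.0335, 0.0714]
orientation: [-0.007, 0.711, 0.703, -0.006]
wrist_force: [17.0, -3.0, -23.2]
finger_gap: 0.0211
clock: 6.0
tcp_pos: [0.4898, 0.0375, 0.0711]
orientation: [-0.007, 0.71, 0.704, -0.004]
wrist_force: [-0.1, -0.3, 4.8]
finger_gap: 0.0207
clock: 6.42
tcp_pos: [0.5839, 0.1242, 0.071]
orientation: [-0.007, 0.709, 0.705, -0.004]
wrist_force: [-1.2, -9.2, 10.0]
finger_gap: 0.021
clock: 6.5
tcp_pos: [0.5902, 0.1238, 0.0711]
orientation: [-0.003, 0.709, 0.705, -0.002]
wrist_force: [1.7, -7.9, 0.3]
finger_gap: 0.0208
```

```bash
python3 -m inch '[[[-0.0069,0.0264,0],0],[[-0.0203,0.0502,0],0],[[-0.0414,0.0698,0],0],[[-0.0659,0.0815,0],0],[[-0.0928,0.0855,0],0]]'; python3 -m inch '[[[0,0,0],0],[[0,0,0],0]]'
python3 - <<'E'
from h import *
c=cam('wrist'); P=cloud(c); r=np.hypot(P[...,0]-.5807,P[...,1]-.0317); m=(c['depth']>0)&(r<.03)&(P[...,2]>.1)&(P[...,2]<.14)
q=P[m]; A=np.c_[2*q,np.ones(len(q))]; s=np.linalg.lstsq(A,(q**2).sum(1),rcond=None)[0]; print(m.sum(),s[:3].round(4)); print(pose()[1])
m=(c['depth']>0)&(r<.043)&(r>.02)&(P[...,2]>.075)&(P[...,2]<.12);print(np.median(P[m][:,2]))
E
```

```text
clock: 6.92
tcp_pos: [0.6741, 0.0304, 0.0708]
orientation: [-0.005, 0.709, 0.705, -0.003]
wrist_force: [-16.2, 2.5, 17.4]
finger_gap: 0.0209
clock: 7.08
tcp_pos: [0.6738, 0.0282, 0.071]
orientation: [-0.005, 0.71, 0.704, -0.004]
wrist_force: [-4.1, -0.5, 4.9]
finger_gap: 0.0208
5863 [0.5801 0.031  0.1149]
[0.67377073 0.02937685 0.07095979]
0.09805475459712826
```

```bash
python3 -m inch '[[[-0.0144,-0.0011,0],0],[[-0.0284,-0.0045,0],0],[[-0.0418,-0.01,0],0],[[-0.0541,-0.0176,0],0],[[-0.0651,-0.0269,0],0]]'; python3 -m inch '[[[0,0,0],0],[[0,0,0],0]]'
```

```text
clock: 7.55
tcp_pos: [0.6451, -0.0351, 0.071]
orientation: [-0.007, 0.709, 0.705, -0.003]
wrist_force: [-4.9, 7.0, 5.5]
finger_gap: 0.0205
clock: 7.72
tcp_pos: [0.6439, -0.0361, 0.071]
orientation: [-0.007, 0.709, 0.705, -0.004]
wrist_force: [-2.3, 1.1, 1.9]
finger_gap: 0.0208
```

```bash
python3 -m inch '[[[-0.0042,-0.0048,0],0],[[-0.0081,-0.0099,0],0],[[-0.0116,-0.0153,0],0],[[-0.0147,-0.0209,0],0],[[-0.0174,-0.0268,0],0]]'; python3 -m inch '[[[0,0,0],0],[[0,0,0],0]]'
```

```text
clock: 8.13
tcp_pos: [0.6165, -0.0534, 0.071]
orientation: [-0.007, 0.709, 0.705, -0.003]
wrist_force: [0.2, 3.7, -0.6]
finger_gap: 0.0208
clock: 8.3
tcp_pos: [0.6155, -0.0538, 0.071]
orientation: [-0.007, 0.71, 0.705, -0.004]
wrist_force: [-2.4, 2.2, 1.2]
finger_gap: 0.0211
```

```bash
python3 -m inch '[[[-0.0024,-0.0067,0],0],[[-0.0043,-0.0135,0],0],[[-0.0056,-0.0204,0],0],[[-0.0064,-0.0274,0],0],[[-0.0067,-0.0345,0],0]]'; python3 -m inch '[[[0,0,0],0],[[0,0,0],0]]'
```

```text
clock: 8.72
tcp_pos: [0.5801, -0.0602, 0.071]
orientation: [-0.008, 0.71, 0.705, -0.004]
wrist_force: [1.8, 3.6, -5.1]
finger_gap: 0.021
clock: 8.88
tcp_pos: [0.5788, -0.0601, 0.071]
orientation: [-0.008, 0.71, 0.704, -0.004]
wrist_force: [-0.9, 2.3, -1.6]
finger_gap: 0.0206
```

```bash
python3 -m inch '[[[0.0004,-0.0064,0],0],[[0.0011,-0.0128,0],0],[[0.0024,-0.0191,0],0],[[0.004,-0.0253,0],0],[[0.0061,-0.0314,0],0]]'; python3 -m inch '[[[0,0,0],0],[[0,0,0],0]]'
```

```text
clock: 9.3
tcp_pos: [0.5467, -0.0533, 0.0711]
orientation: [-0.008, 0.71, 0.705, -0.004]
wrist_force: [3.7, 5.1, -9.0]
finger_gap: 0.0211
clock: 9.47
tcp_pos: [0.5456, -0.0528, 0.071]
orientation: [-0.009, 0.709, 0.705, -0.005]
wrist_force: [0.2, 4.1, -4.2]
finger_gap: 0.021
```

```bash
python3 -m inch '[[[0.0026,-0.0058,0],0],[[0.0057,-0.0114,0],0],[[0.0092,-0.0168,0],0],[[0.013,-0.022,0],0],[[0.0172,-0.0269,0],0]]'; python3 -m inch '[[[0,0,0],0],[[0,0,0],0]]'
```

```text
clock: 9.88
tcp_pos: [0.5185, -0.0352, 0.0711]
orientation: [-0.009, 0.71, 0.705, -0.005]
wrist_force: [5.8, 4.1, -14.3]
finger_gap: 0.021
clock: 10.05
tcp_pos: [0.5179, -0.0345, 0.0711]
orientation: [-0.009, 0.709, 0.705, -0.004]
wrist_force: [2.1, 4.5, -7.6]
finger_gap: 0.0208
```

```bash
python3 -m inch '[[[0.0046,-0.0045,0],0],[[0.0095,-0.0087,0],0],[[0.0146,-0.0125,0],0],[[0.02,-0.0159,0],0],[[0.0257,-0.019,0],0]]'; python3 -m inch '[[[0,0,0],0],[[0,0,0],0]]'
```

```text
clock: 10.47
tcp_pos: [0.499, -0.0085, 0.0712]
orientation: [-0.009, 0.709, 0.705, -0.004]
wrist_force: [6.8, 2.5, -16.4]
finger_gap: 0.0209
clock: 10.63
tcp_pos: [0.4986, -0.0077, 0.0711]
orientation: [-0.009, 0.709, 0.705, -0.004]
wrist_force: [4.1, 3.3, -10.2]
finger_gap: 0.021
```

```bash
python3 -m inch '[[[0.0059,-0.0026,0],0],[[0.0119,-0.0047,0],0],[[0.0181,-0.0065,0],0],[[0.0244,-0.0077,0],0],[[0.0308,-0.0086,0],0]]'; python3 -m inch '[[[0,0,0],0],[[0,0,0],0]]'
python3 - <<'E'
from h import *
c=cam('wrist'); P=cloud(c); r=np.hypot(P[...,0]-.5807,P[...,1]-.0317)
m=(c['depth']>0)&(r<.043)&(r>.02)&(P[...,2]>.075)&(P[...,2]<.12);print(m.sum(),np.median(P[m][:,2]))
E
```

```text
clock: 11.05
tcp_pos: [0.4901, 0.0232, 0.0712]
orientation: [-0.008, 0.709, 0.705, -0.005]
wrist_force: [6.1, -0.8, -15.7]
finger_gap: 0.0209
clock: 11.22
tcp_pos: [0.49, 0.024, 0.0711]
orientation: [-0.008, 0.709, 0.705, -0.005]
wrist_force: [5.4, 1.7, -12.7]
finger_gap: 0.0209
18885 0.10200018742474407
```

```bash
python3 -m inch '[[[0.0064,-0.0003,0],0],[[0.0128,-0.0002,0],0],[[0.0192,0.0003,0],0],[[0.0256,0.0013,0],0],[[0.0318,0.0028,0],0]]'; python3 -m inch '[[[0,0,0],0],[[0,0,0],0]]'
```

```text
clock: 11.68
tcp_pos: [0.4927, 0.0554, 0.0711]
orientation: [-0.007, 0.709, 0.705, -0.005]
wrist_force: [4.6, -2.5, -11.9]
finger_gap: 0.0211
clock: 11.85
tcp_pos: [0.4928, 0.0558, 0.0711]
orientation: [-0.007, 0.709, 0.705, -0.005]
wrist_force: [5.0, -0.6, -11.3]
finger_gap: 0.0211
```

```bash
python3 -m inch '[[[0.0061,0.0019,0],0],[[0.0121,0.0042,0],0],[[0.0179,0.007,0],0],[[0.0235,0.0101,0],0],[[0.0289,0.0137,0],0]]'; python3 -m inch '[[[0,0,0],0],[[0,0,0],0]]'
```

```text
clock: 12.27
tcp_pos: [0.5065, 0.0849, 0.071]
orientation: [-0.007, 0.709, 0.705, -0.006]
wrist_force: [1.1, -3.3, -6.7]
finger_gap: 0.0208
clock: 12.43
tcp_pos: [0.507, 0.0856, 0.0711]
orientation: [-0.007, 0.709, 0.705, -0.006]
wrist_force: [4.2, -1.8, -9.9]
finger_gap: 0.0206
```

```bash
python3 -m inch '[[[0.0051,0.004,0],0],[[0.0098,0.0083,0],0],[[0.0143,0.0129,0],0],[[0.0184,0.0179,0],0],[[0.0221,0.0231,0],0]]'; python3 -m inch '[[[0,0,0],0],[[0,0,0],0]]'
```

```text
clock: 12.85
tcp_pos: [0.5209, 0.1012, 0.0706]
orientation: [-0.007, 0.71, 0.704, -0.018]
wrist_force: [-35.1, -37.7, 30.5]
finger_gap: 0.0204
clock: 13.02
tcp_pos: [0.5201, 0.1002, 0.0709]
orientation: [-0.007, 0.71, 0.704, -0.019]
wrist_force: [-3.1, -5.8, -5.5]
finger_gap: 0.021
```

A force jump of about 50 N against the winding direction suggests the stop. I'll press once more gently to confirm and hold.

```bash
python3 -m inch '[[[0.0013,0.0015,0],0],[[0.0026,0.003,0],0],[[0.0026,0.003,0],0],[[0.0026,0.003,0],0]]';  python3 - <<'E'
from h import *
c=cam('wrist'); P=cloud(c); r=np.hypot(P[...,0]-.5807,P[...,1]-.0317)
m=(c['depth']>0)&(r<.043)&(r>.02)&(P[...,2]>.075)&(P[...,2]<.12);print(m.sum(),np.median(P[m][:,2]),pose()[1])
sp=np.array([0.5202,0.1003]);print(c['T_tool_cam'])
E
```

```text
clock: 13.35
tcp_pos: [0.5202, 0.1003, 0.0708]
orientation: [-0.007, 0.71, 0.703, -0.023]
wrist_force: [-7.8, -13.0, 2.5]
finger_gap: 0.0211
123 0.10302536716254176 [0.52019939 0.1003286  0.07082973]
[[-7.14203682e-04 -9.53235810e-01 -3.02226704e-01  7.68755161e-02]
 [ 9.99999588e-01 -8.49933060e-04  3.17586896e-04 -1.26167882e-03]
 [-5.59607670e-04 -3.02226353e-01  9.53236025e-01 -1.43654310e-01]
 [ 0.00000000e+00  0.00000000e+00  0.00000000e+00  1.00000000e+00]]
```

At the stop: a 4 mm push gave no motion and 15 N. Angle there is φ=318.6° as I count it. Now I'll back off 90°, counter-clockwise to φ≈228.6.

```bash
python3 -m inch '[[[-0.0104,-0.01,0.0005],0],[[-0.0222,-0.0183,0.001],0],[[-0.0351,-0.0247,0.0015],0],[[-0.0489,-0.0289,0.002],0],[[-0.0632,-0.031,0.0026],0]]'; python3 -m inch '[[[0,0,0],0],[[0,0,0],0],[[0,0,0],0]]'; python3 -c "
from h import *
print(pose())"
```

```text
clock: 13.82
tcp_pos: [0.4896, 0.0381, 0.0709]
orientation: [-0.007, 0.71, 0.704, -0.021]
wrist_force: [6.2, 1.0, -11.6]
finger_gap: 0.0209
clock: 14.07
tcp_pos: [0.4897, 0.0385, 0.0709]
orientation: [-0.007, 0.71, 0.704, -0.021]
wrist_force: [1.2, -2.7, -8.6]
finger_gap: 0.0207
(array([[ 0.0086658 ,  0.99914656, -0.04038635],
       [ 0.99976467, -0.00946026, -0.01952198],
       [-0.01988738, -0.04020767, -0.99899341]]), array([0.48969647, 0.03854906, 0.07091433]))
```

```bash
python3 -m inch '[[[-0.0148,0.0001,0.0003],0],[[-0.0292,0.0025,0.0005],0],[[-0.0428,0.0071,0.0006],0],[[-0.0556,0.0137,0.0005],0],[[-0.0678,0.0227,0.0004],0]]'; python3 -m inch '[[[0,0,0],0],[[0,0,0],0],[[0,0,0],0]]'; python3 -c "
from h import *
R,p=pose();print(R.round(3),p); d=p-[.5807,.0317,0];print(np.degrees(np.arctan2(d[0],d[1]))%360,np.hypot(d[0],d[1]))"
```

```text
clock: 14.48
tcp_pos: [0.5117, -0.0288, 0.0709]
orientation: [-0.008, 0.71, 0.704, -0.021]
wrist_force: [2.8, 3.7, -7.3]
finger_gap: 0.0206
clock: 14.73
tcp_pos: [0.5123, -0.0292, 0.0709]
orientation: [-0.008, 0.71, 0.704, -0.021]
wrist_force: [1.1, -0.8, -6.9]
finger_gap: 0.0209
[[ 0.008  0.999 -0.041]
 [ 1.    -0.009 -0.018]
 [-0.018 -0.041 -0.999]] [ 0.51225598 -0.02923385  0.07089042]
228.32219654525062 0.0916379732478652
```

Backed off 90.3°. I'll release, rise and look at the stand from above to verify the wheel and find the plate.

```bash
python3 -m inch '[[[0,0,0],0],[[0,0,0],0],[[0,0,0],0],[[0,0,0],0],[[0,0,0],0]]' 0; python3 -m inch '[[[0,0,-0.02],0],[[0,0,-0.06],0],[[0,0,-0.1],0],[[0,0,-0.14],0],[[0,0,-0.17],0]]';python3 -m inch '[[[0.038,-0.01,0],0],[[0.076,-0.02,0],0],[[0.1,-0.02,0],0],[[0.1,-0.02,0],0],[[0.1,-0.02,0],0]]'
python3 - <<'E'
from h import *
R,p=pose();print(R.round(3),p)
c=cam('wrist');save(c,'w5.png'); P=cloud(c); r=np.hypot(P[...,0]-.5807,P[...,1]-.0317);ok=c['depth']>0
m=ok&(r>0.07)&(r<0.12)&(P[...,2]>0.098)&(P[...,2]<0.115); q=P[m].mean(0); d=q-[.5807,.0317,0]; print('spin',m.sum(),q,np.degrees(np.arctan2(d[0],d[1]))%360)
m=ok&(r<.03)&(P[...,2]>.108)&(P[...,2]<.15)
q=P[m]; A=np.c_[2*q,np.ones(len(q))]; s=np.linalg.lstsq(A,(q**2).sum(1),rcond=None)[0]; print('ball',m.sum(),s[:3].round(4))
E
```

```text
clock: 15.15
tcp_pos: [0.5124, -0.029, 0.0713]
orientation: [-0.008, 0.71, 0.704, -0.021]
wrist_force: [0.8, -1.0, -0.1]
finger_gap: 0.0796
clock: 15.57
tcp_pos: [0.5197, -0.0258, 0.2449]
orientation: [-0.006, 0.71, 0.704, -0.02]
wrist_force: [1.0, -0.3, 0.4]
finger_gap: 0.0855
clock: 15.98
tcp_pos: [0.5002, 0.0756, 0.2441]
orientation: [-0.006, 0.709, 0.705, -0.02]
wrist_force: [-0.4, -0.8, -0.1]
finger_gap: 0.0851
[[ 0.004  0.999 -0.037]
 [ 1.    -0.005 -0.019]
 [-0.019 -0.036 -0.999]] [0.50017254 0.07560202 0.24407529]
spin 456 [ 0.51109062 -0.02646443  0.10579605] 230.1184384253052
ball 741 [0.5803 0.0315 0.1197]
```

The camera confirms it: the spinner is at φ≈230° (about 89° back from the stop) and the ball at z≈0.119. The tool has kept a 2.3° tilt from leaning on the stop, so I'll test whether short up-moves shed it on the way to the plate.

```bash
t(){ python3 -c "
from h import *
R,p=pose();print('tilt',R[:2,2].round(4),p.round(4))"; }; python3 -m inch '[[[0,0,-0.04],0],[[0,0,-0.06],0]]'>/dev/null;t; python3 -m inch '[[[0,0,0],0]]'>/dev/null;t; python3 -m inch '[[[0,0,0],0],[[0,0,0],0],[[0,0,0],0]]'>/dev/null;t;python3 -m inch '[[[0,0,0.04],0],[[0,0,0.06],0]]'>/dev/null;t; python3 -m inch '[[[0,0,0],0]]'>/dev/null;t; python3 -m inch '[[[0,0,0],0],[[0,0,0],0],[[0,0,0],0]]'>/dev/null;t
```

```text
tilt [-0.0398 -0.0193] [0.5013 0.075  0.3045]
tilt [-0.0337 -0.0195] [0.503  0.074  0.3085]
tilt [-0.0346 -0.0196] [0.5029 0.0733 0.3078]
tilt [-0.0367 -0.0196] [0.5001 0.0716 0.2448]
tilt [-0.0452 -0.0196] [0.4971 0.0713 0.24  ]
tilt [-0.0442 -0.0196] [0.4977 0.0712 0.2409]
```

View pics/w5.png

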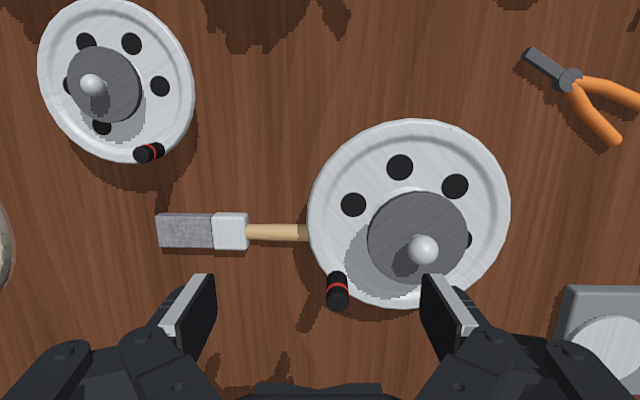

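The ratchet works: a fast up-move followed by a hold changes the tilt by about +0.006 rad. I'll cycle fast-up and slow-down to level the tool. The view shows the spinner at (337,290), on the robot-right side of the stand as expected.

```bash
t(){ python3 -c "
from h import *
R,p=pose();print('tilt',R[:2,2].round(4),p.round(4))"; }
python3 -m inch '[[[0,0,-0.0417],0]]'>/dev/null; python3 -m inch '[[[0,0,0],0]]'>/dev/null;t
python3 -m inch '[[[0,0,-0.0417],0]]'>/dev/null; python3 -m inch '[[[0,0,0],0]]'>/dev/null;t
python3 -m inch '[[[0,0,-0.0417],0]]'>/dev/null; python3 -m inch '[[[0,0,0],0]]'>/dev/null;t
python3 -m inch '[[[0,0,-0.0417],0]]'>/dev/null; python3 -m inch '[[[0,0,0],0]]'>/dev/null;t
python3 -m inch '[[[0,0,0.01],0],[[0,0,0.022],0],[[0,0,0.034],0],[[0,0,0.046],0],[[0,0,0.055],0]]'>/dev/null;t
python3 -m inch '[[[0,0,0.01],0],[[0,0,0.022],0],[[0,0,0.034],0],[[0,0,0.046],0],[[0,0,0.055],0]]'>/dev/null;t
```

```text
tilt [-0.0524 -0.0196] [0.4957 0.0721 0.2807]
tilt [-0.0664 -0.0195] [0.4904 0.0729 0.3124]
tilt [-0.086  -0.0196] [0.4836 0.0737 0.3423]
tilt [-0.1143 -0.0196] [0.4748 0.0746 0.3698]
tilt [-0.11   -0.0196] [0.4697 0.0735 0.3157]
tilt [-0.1064 -0.0196] [0.4648 0.0725 0.2614]
```

A single row captures the opposite sign and is stronger, so single quick rows down are the tool to use.

```bash
t(){ python3 -c "
from h import *
R,p=pose();print('tilt',R[:2,2].round(4),p.round(4))"; }
python3 -m inch '[[[0,0,-0.03],0],[[0,0,-0.06],0],[[0,0,-0.09],0],[[0,0,-0.1],0],[[0,0,-0.1],0]]'>/dev/null;t
python3 -m inch '[[[0,0,0.0417],0]]'>/dev/null; python3 -m inch '[[[0,0,0],0]]'>/dev/null;t
python3 -m inch '[[[0,0,0.0417],0]]'>/dev/null; python3 -m inch '[[[0,0,0],0]]'>/dev/null;t
python3 -m inch '[[[0,0,0.0417],0]]'>/dev/null; python3 -m inch '[[[0,0,0],0]]'>/dev/null;t
```

```text
tilt [-0.0978 -0.0196] [0.4776 0.0745 0.3644]
tilt [-0.1086 -0.0196] [0.4685 0.0737 0.3168]
tilt [-0.1198 -0.0196] [0.4621 0.0731 0.2844]
tilt [-0.1252 -0.0195] [0.4566 0.0725 0.2509]
```

```bash
t(){ python3 -c "
from h import *
R,p=pose();print('tilt',R[:2,2].round(4),p.round(4))"; }
python3 -m inch '[[[0,0,0],0],[[0,0,0],0],[[0,0,0],0]]'>/dev/null;t
python3 -m inch '[[[0,0,-0.0417],0],[[0,0,-0.08],0],[[0,0,-0.12],0]]'>/dev/null;t
python3 -m inch '[[[0,0,0],0],[[0,0,0],0],[[0,0,0],0]]'>/dev/null;t
python3 -m inch '[[[0,0,0.0417],0],[[0,0,0.08],0],[[0,0,0.12],0]]'>/dev/null;t
python3 -m inch '[[[0,0,0],0],[[0,0,0],0],[[0,0,0],0]]'>/dev/null;t
python3 -m inch '[[[0,0,-0.04],0],[[0,0,-0.08],0],[[0,0,-0.08],0],[[0,0,-0.08],0],[[0,0,-0.08],0]]'>/dev/null;t
python3 -m inch '[[[0,0,0],0],[[0,0,0],0],[[0,0,0],0]]'>/dev/null;t
python3 -m inch '[[[0,0,0.04],0],[[0,0,0.08],0],[[0,0,0.08],0],[[0,0,0.08],0],[[0,0,0.08],0]]'>/dev/null;t
python3 -m inch '[[[0,0,0],0],[[0,0,0],0],[[0,0,0],0]]'>/dev/null;t
```

```text
tilt [-0.1159 -0.0196] [0.4609 0.0725 0.2553]
tilt [-0.1103 -0.0196] [0.4762 0.0748 0.3789]
tilt [-0.104  -0.0195] [0.4781 0.0749 0.3812]
tilt [-0.1019 -0.0196] [0.466  0.0725 0.2605]
tilt [-0.0989 -0.0196] [0.4674 0.0725 0.2627]
tilt [-0.0921 -0.0196] [0.4775 0.0741 0.3453]
tilt [-0.0924 -0.0195] [0.4775 0.0741 0.3451]
tilt [-0.0896 -0.0196] [0.4715 0.0725 0.2677]
tilt [-0.0841 -0.0196] [0.4737 0.0725 0.2703]
```

Fast 3-row moves with holds in between give about +0.016 rad per cycle. Repeating.

```bash
t(){ python3 -c "
from h import *
R,p=pose();print('tilt',R[:2,2].round(4),p.round(4))"; }
python3 -m inch '[[[0,0,-0.0417],0],[[0,0,-0.08],0],[[0,0,-0.12],0]]'>/dev/null
python3 -m inch '[[[0,0,0],0],[[0,0,0],0],[[0,0,0],0]]'>/dev/null
python3 -m inch '[[[0,0,0.0417],0],[[0,0,0.08],0],[[0,0,0.12],0]]'>/dev/null
python3 -m inch '[[[0,0,0],0],[[0,0,0],0],[[0,0,0],0]]'>/dev/null;t
python3 -m inch '[[[0,0,-0.0417],0],[[0,0,-0.08],0],[[0,0,-0.12],0]]'>/dev/null
python3 -m inch '[[[0,0,0],0],[[0,0,0],0],[[0,0,0],0]]'>/dev/null
python3 -m inch '[[[0,0,0.0417],0],[[0,0,0.08],0],[[0,0,0.12],0]]'>/dev/null
python3 -m inch '[[[0,0,0],0],[[0,0,0],0],[[0,0,0],0]]'>/dev/null;t
python3 -m inch '[[[0,0,-0.0417],0],[[0,0,-0.08],0],[[0,0,-0.12],0]]'>/dev/null
python3 -m inch '[[[0,0,0],0],[[0,0,0],0],[[0,0,0],0]]'>/dev/null
python3 -m inch '[[[0,0,0.0417],0],[[0,0,0.08],0],[[0,0,0.12],0]]'>/dev/null
python3 -m inch '[[[0,0,0],0],[[0,0,0],0],[[0,0,0],0]]'>/dev/null;t
```

```text
tilt [-0.0798 -0.0196] [0.4746 0.0725 0.2724]
tilt [-0.0626 -0.0196] [0.4803 0.0726 0.2809]
tilt [-0.0437 -0.0196] [0.4865 0.0726 0.2903]
```

```bash
t(){ python3 -c "
from h import *
R,p=pose();print('tilt',R[:2,2].round(4),p.round(4))"; }
python3 -m inch '[[[0,0,-0.0417],0],[[0,0,-0.08],0],[[0,0,-0.12],0]]'>/dev/null
python3 -m inch '[[[0,0,0],0],[[0,0,0],0],[[0,0,0],0]]'>/dev/null;t
python3 -m inch '[[[0,0,0.0417],0],[[0,0,0.08],0],[[0,0,0.12],0]]'>/dev/null
python3 -m inch '[[[0,0,0],0],[[0,0,0],0],[[0,0,0],0]]'>/dev/null;t
python3 -m inch '[[[0,0,-0.0417],0],[[0,0,-0.08],0],[[0,0,-0.12],0]]'>/dev/null
python3 -m inch '[[[0,0,0],0],[[0,0,0],0],[[0,0,0],0]]'>/dev/null
python3 -m inch '[[[0,0,0.0417],0],[[0,0,0.08],0],[[0,0,0.12],0]]'>/dev/null
python3 -m inch '[[[0,0,0],0],[[0,0,0],0],[[0,0,0],0]]'>/dev/null;t
python3 - <<'E'
from h import *
c=cam('top'); hsv=cv2.cvtColor(c['image'],cv2.COLOR_RGB2HSV);P=cloud(c)
red=((hsv[...,0]<8)|(hsv[...,0]>172))&(hsv[...,1]>150)&(hsv[...,2]>120); red[:180]=0;red[203:]=0;red[:,:225]=0;red[:,255:]=0
p=np.argwhere(red)[:,::-1].mean(0);print('pad',p,P[red][:,2],plane(c,*p,0.071))
E
```

```text
tilt [-0.0303 -0.0196] [0.4943 0.075  0.4185]
tilt [-0.0244 -0.0196] [0.4926 0.0727 0.3001]
tilt [-0.0047 -0.0195] [0.4986 0.0727 0.3101]
pad [242.01123596 191.4494382 ] [-1.32505788e-03  2.37321395e-04 -5.26657223e-03  3.56584278e-04
  7.37131580e-02 -1.09957094e-03  3.45046148e-03 -3.22849875e-03
  1.84934855e-03  7.34418048e-02  7.84873981e-02  7.78547514e-02
  7.72119126e-02  7.53283343e-02  4.04241426e-03  1.17451165e-03
  1.73054677e-03 -1.84714036e-03  7.48937027e-02  7.42308173e-02
  7.19972695e-02  7.60744513e-02  7.51670654e-02  7.69323380e-02
  7.41469327e-02  7.59016009e-02  1.10092127e-03 -3.42741728e-03
  7.19756183e-02  7.69428115e-02  7.83214585e-02  7.09463771e-02
  7.90566161e-02  7.71495629e-02  7.68991839e-02  7.47988629e-02
 -1.20543388e-03 -3.25319778e-03  7.62241614e-02  7.19145500e-02
  7.32994460e-02  7.61547711e-02  7.29499102e-02  7.40309765e-02
  7.98591688e-02  3.65621548e-04  7.03230194e-02  7.29423104e-02
  7.11837927e-02  7.42984728e-02  7.58232800e-02  7.22339623e-02
  7.22310416e-02  7.49385927e-02  1.11356046e-03 -9.40583412e-04
  6.71189809e-02  6.92897791e-02  7.32524150e-02  6.52960822e-02
  6.88492625e-02  7.24400104e-02  6.93138559e-02  7.74306179e-02
  4.68847388e-03 -1.22989525e-03  6.81740639e-02  7.21356778e-02
  6.93373264e-02  7.20668127e-02  7.14658987e-02  6.87808341e-02
  7.24641475e-02  7.85369160e-02  9.42097111e-05  6.54259141e-02
  6.67360408e-02  6.78127611e-02  6.74729724e-02  6.61741879e-02
  6.79253868e-02  7.19559952e-02 -1.67255861e-03  6.76207455e-02
  6.63621519e-02  7.06101749e-02  7.22777611e-02  6.64826911e-02
  6.35336218e-02] [0.53711792 0.29569031 0.071     ]
```

Tool levelled to (-0.3°, -1.1°). The plate pad is at (0.537, 0.296), so the plate's +x is at about -18°. Moving over the plate and turning the jaw onto its x line.

```bash
python3 -m inch '[[[0.03,-0.005,0.01],3],[[0.06,-0.01,0.02],6],[[0.09,-0.015,0.03],9],[[0.115,-0.018,0.04],12],[[0.13,-0.02,0.04],15]]' >/dev/null
python3 -m inch '[[[0.03,0.0,0],3],[[0.06,0.00,0],3],[[0.09,0.00,0],3],[[0.11,0.0,0],3],[[0.11,0.0,0],3]]'; python3 -m inch '[[[0,0,0],0],[[0,0,0],0]]' >/dev/null
python3 - <<'E'
from h import *
R,p=pose();print(R.round(3),p)
w=cam('wrist');save(w,'w6.png')
P=cloud(w);ok=w['depth']>0;r=np.hypot(P[...,0]-.458,P[...,1]-.322);hsv=cv2.cvtColor(w['image'],cv2.COLOR_RGB2HSV)
m=ok&(r<.03)&(P[...,2]>.105)&(P[...,2]<.13);print('collar',m.sum(),P[m].mean(0).round(4),np.median(P[m][:,2]))
m=ok&(r<.07)&(P[...,2]>.06)&(P[...,2]<.073)&(hsv[...,2]>120)&(hsv[...,1]<60)
e=cv2.fitEllipse(cv2.convexHull(np.argwhere(m)[:,::-1].astype(np.float32)));z=np.median(P[m][:,2]);print('plate',e,z,plane(w,*e[0],z).round(4))
red=ok&((hsv[...,0]<8)|(hsv[...,0]>172))&(hsv[...,1]>150)&(hsv[...,2]>90)&(P[...,2]>.06)&(r<.11);print('pad',red.sum(),P[red].mean(0).round(4))
m=ok&(r<.055)&(r>.027)&(P[...,2]>.078)&(P[...,2]<.097)
n,l,st,ce=cv2.connectedComponentsWithStats(m.astype(np.uint8))
for i in range(1,n):
    if st[i,4]>15:print('post',st[i,4],P[l==i].mean(0).round(4),ce[i].round(0))
E
```

```text
clock: 27.92
tcp_pos: [0.5154, 0.3155, 0.2725]
orientation: [0.008, 0.811, 0.585, 0.0]
wrist_force: [-0.1, 0.0, 0.5]
finger_gap: 0.0853
[[ 0.316  0.949  0.015]
 [ 0.949 -0.316 -0.011]
 [-0.006  0.018 -1.   ]] [0.51735413 0.31646499 0.27542722]
collar 661 [0.4571 0.3251 0.1186] 0.11883493908567422
plate ((260.6542053222656, 185.65151977539062), (103.16536712646484, 121.47676086425781), 100.71429443359375) 0.06801072903826119 [0.4615 0.3251 0.068 ]
pad 553 [0.5357 0.2965 0.0727]
post 191 [0.4408 0.362  0.0866] [223. 161.]
post 185 [0.4941 0.3426 0.0867] [283. 163.]
post 175 [0.4211 0.3083 0.0864] [226. 218.]
post 168 [0.4747 0.2891 0.0865] [284. 219.]
```

View pics/w6.png

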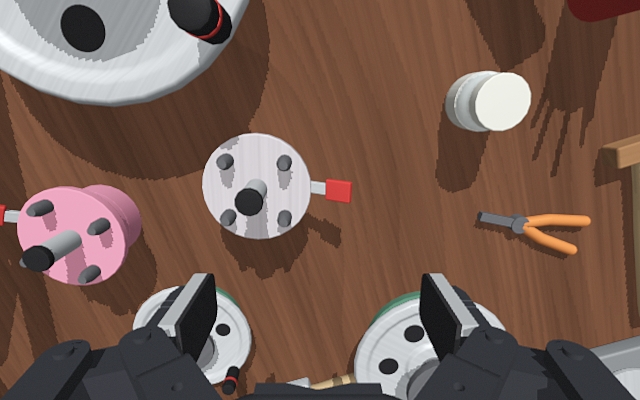

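The white plate is at (256,187) with its red pad at (338,190), and the pink one at far left. Posts and collar agree on the centre: (0.4575, 0.3253), yaw −20°, collar top 0.118, plate top 0.068. Approaching.

```bash
python3 -m inch '[[[-0.004,-0.02,0],1],[[-0.008,-0.04,0.02],2],[[-0.011,-0.06,0.04],2],[[-0.011,-0.06,0.07],2],[[-0.011,-0.06,0.09],2]]' 0 > /dev/null;  python3 -m inch '[[[0,0,0.01],0],[[0,0,0.01],0],[[0,0,0.01],0]]'
python3 -c "
from h import *
R,p=pose();print(R[:,2],tomove([.4575,.3253,.073]),np.degrees(np.arctan2(R[1,1],R[0,1])))"
```

```text
clock: 28.8
tcp_pos: [0.457, 0.3213, 0.1745]
orientation: [0.009, 0.822, 0.57, 0.003]
wrist_force: [0.5, 0.5, -0.5]
finger_gap: 0.0855
[ 0.01526444 -0.01149972 -0.99981736] [ 0.00447356 -0.00274512  0.10142686] -20.533528123545334
```

```bash
python3 -m inch '[[[0.0045,-0.003,0.02],0],[[0.0045,-0.003,0.045],0],[[0.0045,-0.003,0.07],0],[[0.0045,-0.003,0.09],0],[[0.0045,-0.003,0.1],0]]' > /dev/null;  python3 -m inch '[[[0,0,0.0],0],[[0,0,0],0],[[0,0,0],0]]'
python3 -c "
from h import *
R,p=pose();print(R[:,2],tomove([.4575,.3253,.073]),np.degrees(np.arctan2(R[1,1],R[0,1])))"
```

```text
clock: 29.47
tcp_pos: [0.4589, 0.3255, 0.0757]
orientation: [0.009, 0.822, 0.569, 0.004]
wrist_force: [-0.2, 0.1, 0.7]
finger_gap: 0.0858
[ 0.01760981 -0.01039283 -0.99979092] [-0.00066564 -0.00127218  0.0026281 ] -20.597146812533538
```

```bash
python3 -m inch '[[[0,-0.001,0.002],0],[[0,-0.001,0.002],0],[[0,-0.001,0.002],0],[[0,-0.001,0.002],0],[[0,-0.001,0.002],0]]' 1 70 > /dev/null;  python3 -m inch '[[[0,0,0.0],0],[[0,0,0],0],[[0,0,0],0],[[0,0,0],0],[[0,0,0],0]]'; python3 -m inch '[[[0,0,0],0],[[0,0,-0.004],0],[[0,0,-0.01],0],[[0,0,-0.02],0],[[0,0,-0.03],0]]' ;python3 -m inch '[[[0,0,-0.01],0],[[0,0,-0.03],0],[[0,0,-0.05],0],[[0,0,-0.065],0],[[0,0,-0.07],0]]' ;python3 -m inch '[[[0,0,0.0],0],[[0,0,0],0]]'
python3 - <<'E'
from h import *
R,p=pose();print(R[:,2],p)
c=cam('scene');P=cloud(c);save(c,'s7.png')
E
```

```text
clock: 30.3
tcp_pos: [0.4583, 0.326, 0.074]
orientation: [0.009, 0.822, 0.569, 0.005]
wrist_force: [1.4, 0.4, 0.7]
finger_gap: 0.0206
clock: 30.72
tcp_pos: [0.4567, 0.3258, 0.1039]
orientation: [0.009, 0.822, 0.569, 0.003]
wrist_force: [0.5, -0.5, -7.8]
finger_gap: 0.0205
clock: 31.13
tcp_pos: [0.4569, 0.3274, 0.1775]
orientation: [0.01, 0.822, 0.569, 0.006]
wrist_force: [-0.0, 0.6, -7.7]
finger_gap: 0.0206
clock: 31.3
tcp_pos: [0.4572, 0.3276, 0.1782]
orientation: [0.01, 0.822, 0.569, 0.007]
wrist_force: [-0.2, -0.6, -7.4]
finger_gap: 0.0206
[ 0.02184492 -0.00834548 -0.99972654] [0.45724879 0.32758325 0.1782033 ]
```

The plate is lifted (7.5 N at the wrist). I'll raise it further and measure its posts in the wrist camera to find its axis relative to the tool.

```bash
python3 -m inch '[[[0,0,-0.015],0],[[0,0,-0.03],0],[[0,0,-0.045],0],[[0,0,-0.05],0],[[0,0,-0.05],0]]' > /dev/null;  python3 -m inch '[[[0,0,0.0],0],[[0,0,0],0]]'
cat > pl.py <<'E'
from h import *
def plate(c,guess,zb,name=None):
    """posts by height band zb above; returns centre and yaw"""
    P=cloud(c);ok=c['depth']>0;r=np.hypot(P[...,0]-guess[0],P[...,1]-guess[1])
    m=ok&(r<.058)&(r>.024)&(P[...,2]>zb+.079)&(P[...,2]<zb+.1)
    n,l,st,ce=cv2.connectedComponentsWithStats(m.astype(np.uint8)); o=[]
    for i in range(1,n):
        if st[i,4]>40: o.append((P[l==i].mean(0),st[i,4],ce[i]))
    m=ok&(r<.056)&(r>.02)&(P[...,2]>zb+.055)&(P[...,2]<zb+.077)
    q=P[m]; A=np.c_[q[:,:2],np.ones(len(q))]; k=np.linalg.lstsq(A,q[:,2],rcond=None)[0]
    return o,q,k
E
python3 - <<'E'
from pl import *
R,p=pose();c=cam('wrist');save(c,'w7.png')
o,q,k=plate(c,p,p[2]-.074)
print(R.round(4),p)
for a in o:print(a[0].round(4),a[1],a[2].round(0))
print('top z',np.median(q[:,2]),len(q),'tilt',k)
print(R.T@([.5805,.0316,p[2]]-p))
E
```

```text
clock: 31.93
tcp_pos: [0.4555, 0.3276, 0.2261]
orientation: [0.009, 0.822, 0.569, 0.005]
wrist_force: [-0.1, 0.6, -7.2]
finger_gap: 0.0212
[[ 0.3517  0.9359  0.0193]
 [ 0.9361 -0.3515 -0.0098]
 [-0.0024  0.0215 -0.9998]] [0.45550905 0.32758032 0.22614511]
[0.4899 0.346  0.2397] 1060 [386. 224.]
[0.4375 0.3644 0.2389] 1039 [246. 227.]
[0.435  0.3422 0.2442] 124 [261. 282.]
top z 0.22071375448258382 21069 tilt [ 0.01487808 -0.00917043  0.21702336]
[-0.23311923  0.22103046  0.00529586]
```

View pics/w7.png

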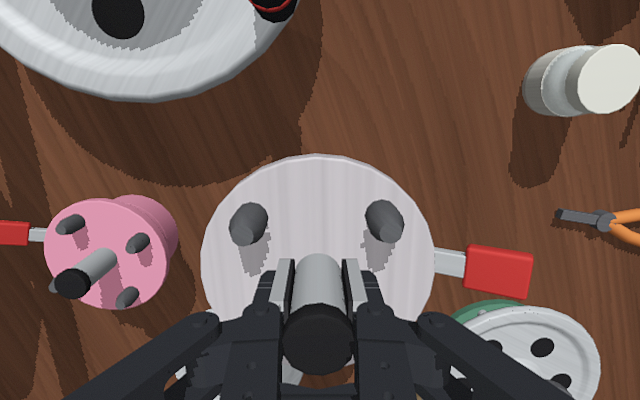

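The plate is in the jaws and follows the tool's 1° tilt. Its axis is within about 1.5 mm of the TCP. The two front posts are at (248,224) and (384,222), with the lever still up at (497,268). Carrying it over the ball.

```bash
python3 -m inch '[[[-0.015,0.014,0],0],[[-0.035,0.033,0],0],[[-0.055,0.052,0.001],0],[[-0.07,0.067,0.001],0],[[-0.078,0.074,0.002],0]]' > /dev/null
python3 -m inch '[[[-0.02,0.019,0],0],[[-0.04,0.038,0],0],[[-0.06,0.057,0.001],0],[[-0.074,0.07,0.001],0],[[-0.078,0.074,0.001],0]]' > /dev/null
python3 -m inch '[[[-0.02,0.019,0],0],[[-0.04,0.038,0],0],[[-0.06,0.057,0.001],0],[[-0.072,0.068,0.001],0],[[-0.072,0.068,0.001],0]]' > /dev/null
python3 -m inch '[[[0,0,0],0],[[0,0,0],0],[[0,0,0],0]]'
python3 -c "
from h import *
R,p=pose();print(R[:,2],p,tomove([.580,.032,p[2]]))"
```

```text
clock: 33.48
tcp_pos: [0.5788, 0.0309, 0.2244]
orientation: [0.01, 0.824, 0.566, 0.003]
wrist_force: [-0.0, 0.4, -7.9]
finger_gap: 0.021
[ 0.01625619 -0.01358569 -0.99977556] [0.57883124 0.03092651 0.22435852] [1.42139854e-03 7.05690381e-04 4.41544429e-06]
```

```bash
python3 -m inch '[[[0.001,0,0.004],0],[[0.002,0,0.01],0],[[0.002,0,0.016],0],[[0.002,0,0.022],0],[[0.002,0,0.024],0]]'; python3 -m inch '[[[0,0,0.003],0],[[0,0,0.006],0],[[0,0,0.009],0],[[0,0,0.01],0],[[0,0,0.01],0]]'
python3 -c "
from h import *
R,p=pose();print(R[:,2],p,tomove([.580,.032,p[2]]))"
```

```text
clock: 33.9
tcp_pos: [0.5791, 0.0328, 0.1987]
orientation: [0.009, 0.824, 0.566, 0.002]
wrist_force: [-0.3, 0.1, -8.4]
finger_gap: 0.021
clock: 34.32
tcp_pos: [0.579, 0.0326, 0.1884]
orientation: [0.009, 0.824, 0.566, 0.002]
wrist_force: [-0.8, -1.0, -7.8]
finger_gap: 0.0208
[ 0.01345447 -0.01340319 -0.99981965] [0.57904828 0.03262446 0.18835335] [-2.41761159e-04  1.11212904e-03  2.11746971e-05]
```

The ball is already inside the bore with no side force. Down the last 14 mm gently.

```bash
python3 -m inch '[[[0,0.0005,0.003],0],[[0,0.0005,0.006],0],[[0,0.0005,0.008],0],[[0,0.0005,0.01],0],[[0,0.0005,0.01],0]]'; python3 -m inch '[[[0,0,0.002],0],[[0,0,0.003],0],[[0,0,0.004],0],[[0,0,0.004],0]]'
python3 -c "
from h import *
R,p=pose();print(R[:,2],p)"
```

```text
clock: 34.73
tcp_pos: [0.5793, 0.0323, 0.1778]
orientation: [0.009, 0.824, 0.566, 0.001]
wrist_force: [-0.5, 0.7, -7.8]
finger_gap: 0.021
clock: 35.07
tcp_pos: [0.5794, 0.0323, 0.1739]
orientation: [0.009, 0.824, 0.566, 0.001]
wrist_force: [-0.2, -0.0, -7.1]
finger_gap: 0.0209
[ 0.01270821 -0.01334459 -0.9998302 ] [0.57938342 0.03231259 0.17394608]
```

```bash
python3 -m inch '[[[0,0,0.001],0],[[0,0,0.002],0],[[0,0,0.003],0],[[0,0,0.003],0]]'; python3 -m inch '[[[0,0,0.001],0],[[0,0,0.002],0],[[0,0,0.002],0]]'
```

```text
clock: 35.4
tcp_pos: [0.58, 0.0325, 0.1737]
orientation: [0.01, 0.824, 0.567, 0.003]
wrist_force: [-2.7, 1.8, 9.2]
finger_gap: 0.0206
clock: 35.65
tcp_pos: [0.5805, 0.0327, 0.1738]
orientation: [0.011, 0.824, 0.567, 0.004]
wrist_force: [-3.7, 1.8, 9.3]
finger_gap: 0.021
```

Contact at TCP z=0.1738, which is where home should be (0.100 + 0.074). Release, rise and check.

```bash
python3 -m inch '[[[0,0,0],0],[[0,0,0],0],[[0,0,0],0],[[0,0,0],0],[[0,0,0],0]]' 0;python3 -m inch '[[[0,0,-0.01],0],[[0,0,-0.03],0],[[0,0,-0.05],0],[[0,0,-0.07],0],[[0,0,-0.09],0]]' >/dev/null;python3 -m inch '[[[0,0,0],0],[[0,0,-0.02],0],[[0,0,-0.02],0],[[0,0,-0.02],0]]'
python3 - <<'E'
from pl import *
R,p=pose();c=cam('wrist');save(c,'w8.png')
o,q,k=plate(c,[.5805,.0318],.1)
print(R.round(4),p)
for a in o:print(a[0].round(4),a[1],a[2].round(0))
print('top z',np.median(q[:,2]),len(q),'tilt',k)
P=cloud(c);hsv=cv2.cvtColor(c['image'],cv2.COLOR_RGB2HSV);ok=c['depth']>0
red=ok&((hsv[...,0]<8)|(hsv[...,0]>172))&(hsv[...,1]>150)&(hsv[...,2]>90)&(P[...,2]>.12);print('pad',red.sum(),P[red].mean(0).round(4))
E
```

```text
clock: 36.07
tcp_pos: [0.5817, 0.0324, 0.1746]
orientation: [0.012, 0.824, 0.567, 0.005]
wrist_force: [-0.0, 0.1, -0.2]
finger_gap: 0.0799
clock: 36.82
tcp_pos: [0.581, 0.0337, 0.2882]
orientation: [0.014, 0.824, 0.566, 0.007]
wrist_force: [-0.4, -0.2, 0.4]
finger_gap: 0.0854
[[ 0.3582  0.9333  0.0273]
 [ 0.9337 -0.3579 -0.0143]
 [-0.0036  0.0306 -0.9995]] [0.58096828 0.0336832  0.28823994]
[0.6166 0.0509 0.1868] 326 [353. 169.]
[0.5628 0.0681 0.1869] 322 [273. 174.]
[ 0.5994 -0.0032  0.1866] 290 [355. 242.]
[0.5453 0.0141 0.1866] 296 [280. 247.]
top z 0.16811444994878683 11149 tilt [-8.21965286e-05 -4.17402117e-03  1.68362210e-01]
pad 1022 [0.6605 0.0061 0.1718]
```

View pics/w8.png

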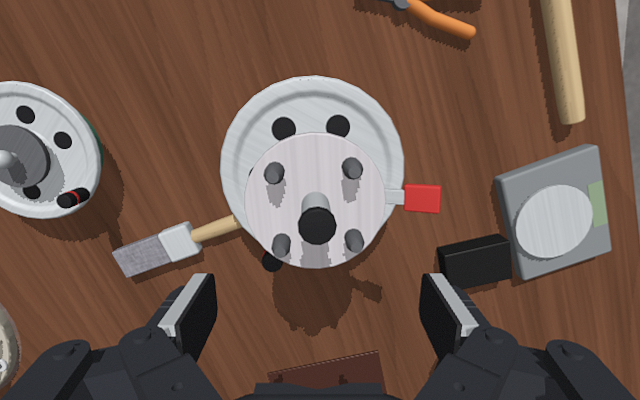

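The plate sits home: top level at z 0.168, tilt 0.004, centre (0.581, 0.0325), which matches the ball. The lever is still up, pad at (0.6605, 0.0061, 0.172). The brush looks slightly under the wheel as before. Now I'll shut the jaws and go over the pad.

```bash
python3 -m inch '[[[0,0.025,0],0],[[0.001,0.05,0.0],0],[[0.002,0.075,0.02],0],[[0.003,0.087,0.05],0],[[0.003,0.087,0.07],0]]' 1 40 >/dev/null;python3 -m inch '[[[0,0,0.02],0],[[0,0,0.02],0],[[0,0,0.02],0],[[0,0,0.02],0]]'
python3 -c "
from h import *
R,p=pose();print(R[:,2],p,tomove([.6664,.0041,.17]))"
```

```text
clock: 37.62
tcp_pos: [0.6664, 0.003, 0.1955]
orientation: [0.012, 0.824, 0.566, 0.006]
wrist_force: [0.5, -0.6, 0.1]
finger_gap: 0.0002
[ 0.02310873 -0.01419331 -0.9996322 ] [0.66637101 0.0030131  0.19549221] [ 0.00115085 -0.00104285  0.02546808]
```

```bash
python3 -m inch '[[[0.001,0,0.01],0],[[0.001,0,0.018],0],[[0.001,0,0.024],0],[[0.001,0,0.03],0],[[0.001,0,0.036],0]]';python3 -m inch '[[[0,0,0.006],0],[[0,0,0.011],0],[[0,0,0.016],0],[[0,0,0.02],0],[[0,0,0.02],0]]'
python3 -c "
from h import *
R,p=pose();print(R[:,2],p)"
```

```text
clock: 38.03
tcp_pos: [0.6677, 0.0035, 0.1594]
orientation: [0.013, 0.824, 0.566, 0.006]
wrist_force: [0.8, 0.2, 0.7]
finger_gap: 0.0003
clock: 38.45
tcp_pos: [0.6676, 0.0032, 0.1381]
orientation: [0.012, 0.824, 0.566, 0.005]
wrist_force: [-0.2, 0.1, 0.3]
finger_gap: 0.0002
[ 0.02218697 -0.01412929 -0.99965399] [0.66762055 0.00318394 0.13814233]
```

```bash
python3 -m inch '[[[0,0,0.001],0],[[0,0,0.003],0],[[0,0,0.004],0],[[0,0,0.004],0]]'
python3 - <<'E'
from h import *
R,p=pose();c=cam('wrist')
cs=cam('scene');cv2.imwrite('pics/s9.png',cv2.resize(cv2.cvtColor(cs['image'],cv2.COLOR_RGB2BGR)[140:280,220:400],None,fx=2.1,fy=2.1))
a=cv2.imread('pics/s9.png');b=cv2.resize(cv2.cvtColor(c['image'],cv2.COLOR_RGB2BGR),(400,250));cv2.imwrite('pics/v9.png',np.hstack([cv2.copyMakeBorder(a,0,300-a.shape[0],0,0,cv2.BORDER_CONSTANT),cv2.copyMakeBorder(b,0,50,0,0,cv2.BORDER_CONSTANT)]))
E
```

```text
clock: 38.78
tcp_pos: [0.6688, 0.0029, 0.1356]
orientation: [0.013, 0.824, 0.566, 0.006]
wrist_force: [-0.1, -0.3, 6.3]
finger_gap: 0.0001
```

View pics/v9.png

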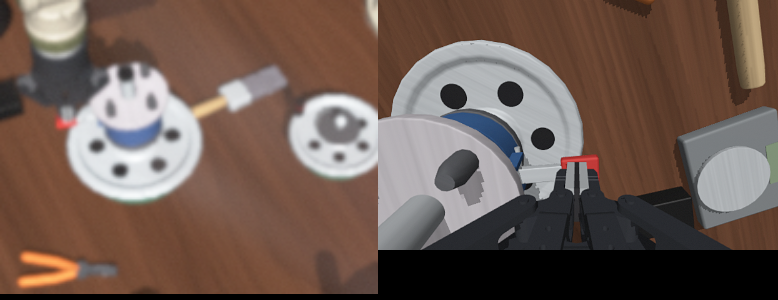

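The fingertips are on the red pad, at (578,160) in the right half, and it is down with contact at z≈0.136. I'll press a little harder, hold, then lift and measure the pad.

```bash
python3 -m inch '[[[0,0,0.001],0],[[0,0,0.002],0],[[0,0,0.003],0],[[0,0,0.003],0],[[0,0,0.003],0]]';python3 -m inch '[[[0,0,-0.01],0],[[0,0,-0.03],0],[[0,0,-0.06],0],[[0,0,-0.09],0],[[0,0,-0.12],0]]' >/dev/null;python3 -m inch '[[[0,-0.02,0],0],[[0,-0.04,0],0],[[0,-0.04,0],0],[[0,-0.04,0],0]]' 0
python3 - <<'E'
from pl import *
R,p=pose();c=cam('wrist');save(c,'w10.png')
o,q,k=plate(c,[.5805,.0318],.1)
print(R[:,2].round(4),p)
for a in o:print(a[0].round(4),a[1],a[2].round(0))
print('top z',np.median(q[:,2]),len(q),'tilt',k)
P=cloud(c);hsv=cv2.cvtColor(c['image'],cv2.COLOR_RGB2HSV);ok=c['depth']>0
red=ok&((hsv[...,0]<8)|(hsv[...,0]>172))&(hsv[...,1]>150)&(hsv[...,2]>90)&(P[...,2]>.115);d=P[red]-[.581,.0325,0];print('pad',red.sum(),P[red].mean(0).round(4),np.median(P[red][:,2]),np.hypot(*d.mean(0)[:2]))
m=ok&(np.hypot(P[...,0]-.5805,P[...,1]-.0318)>.07)&(np.hypot(P[...,0]-.5805,P[...,1]-.0318)<.12)&(P[...,2]>.1)&(P[...,2]<.115);print('spinner',m.sum(),P[m].mean(0))
t=cam('top');P=cloud(t);h=cv2.cvtColor(t['image'],cv2.COLOR_RGB2HSV);
from mr import rings
for r in rings(t,.013,(.02,.036)):
    if r[0][0]>400 and r[0][0]<520 and 160<r[0][1]<260:print('ring',r[1].round(4),r[2])
E
```

```text
clock: 39.3
tcp_pos: [0.6698, 0.0027, 0.1342]
orientation: [0.014, 0.824, 0.566, 0.007]
wrist_force: [-0.2, -0.4, 6.0]
finger_gap: -0.0004
clock: 40.05
tcp_pos: [0.6277, 0.0194, 0.2551]
orientation: [0.014, 0.824, 0.566, 0.007]
wrist_force: [0.4, 0.4, -0.6]
finger_gap: 0.0485
[ 0.027  -0.015  -0.9995] [0.6276816  0.01939036 0.25509981]
[0.6173 0.0513 0.1869] 421 [282. 184.]
[0.5634 0.0682 0.1866] 459 [190. 190.]
[ 0.5998 -0.0029  0.1865] 383 [289. 267.]
[0.5455 0.014  0.1865] 408 [204. 273.]
top z 0.16805368746614854 12867 tilt [-0.00250324 -0.00456003  0.16974376]
pad 924 [0.6689 0.0037 0.1379] 0.13798827422081802 0.09248358617559056
spinner 74 [ 0.50630808 -0.032625    0.10703694]
ring [ 0.4188 -0.38    0.013 ] 0.025592253517226975
```

Latched: the pad is level at z≈0.138 and 92.5 mm out, and the plate is still flat. The spinner is at its place. Now to the rings. Top view shows one at (0.419, -0.380); the other may be hidden by the arm.

```bash
python3 -m inch '[[[-0.02,-0.003,0],0],[[-0.055,-0.009,0],0],[[-0.09,-0.014,0],0],[[-0.125,-0.02,0],0],[[-0.16,-0.025,0],0]]' 0 >/dev/null;python3 -m inch '[[[-0.035,-0.005,0],0],[[-0.07,-0.01,0],0],[[-0.105,-0.015,0],0],[[-0.14,-0.02,0],0],[[-0.17,-0.025,0],0]]'  >/dev/null
python3 -m inch '[[[-0.02,-0.004,0],0],[[-0.03,-0.006,0],0],[[-0.03,-0.006,0],0],[[-0.03,-0.006,0],0]]' >/dev/null
python3 - <<'E'
from mr import *
R,p=pose();print(R.round(3),p)
c=cam('wrist');save(c,'w11.png')
for r in rings(c,.013,(.02,.035)):print(np.round(r[0],1),r[1].round(4),r[2],r[3])
t=cam('top')
for r in rings(t,.013,(.02,.036)):print('top',np.round(r[0],1),r[1].round(4),r[2])
E
```

```text
[[ 0.361  0.932  0.026]
 [ 0.932 -0.361 -0.014]
 [-0.004  0.03  -1.   ]] [ 0.44605805 -0.3012123   0.25329003]
[316.7 239.9] [ 0.4205 -0.381   0.013 ] 0.0268624714745622 62
[310.2 167.2] [ 0.4454 -0.2972  0.013 ] 0.02651580804253203 66
top [473.3 227.1] [ 0.4204 -0.3812  0.013 ] 0.028220370358505
top [444.5 219.2] [ 0.446  -0.2965  0.013 ] 0.027657097797674703
top [297.8 115.2] [0.7708 0.1333 0.013 ] 0.03418190732733898
```

View pics/w11.png

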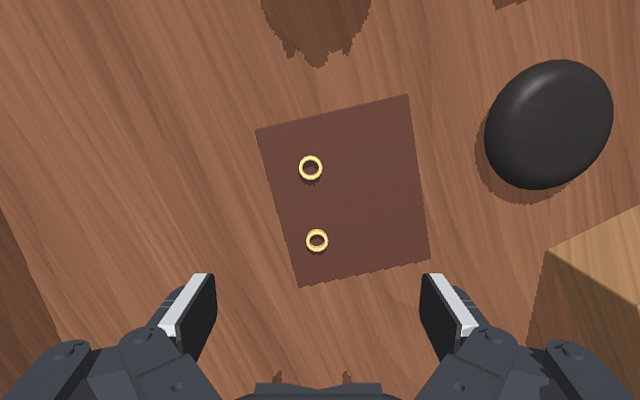

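Both rings lie where they were, and the wrist and top views agree: A (0.4457, -0.2968), B (0.4204, -0.3811), at (310,167) and (317,240). I'll take out the tilt with single up-steps.

```bash
t(){ python3 -c "
from h import *
R,p=pose();print('tilt',R[:2,2].round(4),p.round(4))"; }
python3 -m inch '[[[0,0,-0.0417],0]]'>/dev/null; python3 -m inch '[[[0,0,0],0]]'>/dev/null;t
python3 -m inch '[[[0,0,-0.0417],0]]'>/dev/null; python3 -m inch '[[[0,0,0],0],[[0,0,0],0]]'>/dev/null;t
```

```text
tilt [ 0.0176 -0.0059] [ 0.4435 -0.294   0.2915]
tilt [-0.0015  0.0124] [ 0.4376 -0.2848  0.3158]
```

```bash
python3 -m inch '[[[-0.003,0.004,0.02],0],[[-0.006,0.008,0.05],0],[[-0.009,0.011,0.08],0],[[-0.011,0.0135,0.11],0],[[-0.011,0.0135,0.13],0]]' >/dev/null; python3 -m inch '[[[0,0,0.025],0],[[0,0,0.05],0],[[0,0,0.075],0],[[0,0,0.085],0],[[0,0,0.085],0]]' 0.4 30 >/dev/null; python3 -m inch '[[[0,0,0],0],[[0,0,0],0]]' 
python3 -c "
from h import *
R,p=pose();print(R[:,2],p,tomove([.4457,-.2968,.02]))
from mr import rings
for r in rings(cam('wrist'),.013,(.02,.035)):print(np.round(r[0],1),r[1].round(4),r[2],r[3])"
```

```text
clock: 42.83
tcp_pos: [0.447, -0.2952, 0.097]
orientation: [-0.007, 0.821, 0.571, 0.003]
wrist_force: [-0.4, -0.9, 0.2]
finger_gap: 0.0514
[-0.00347972  0.01435979 -0.99989084] [ 0.44697815 -0.29524176  0.09697722] [-2.84858726e-03 -2.15765548e-05  7.69508923e-02]
[326.1 328.5] [ 0.4204 -0.3802  0.013 ] 0.026754104699581605 100
[318.5 220.4] [ 0.4452 -0.2969  0.013 ] 0.026352487961051815 108
```

```bash
python3 -m inch '[[[-0.003,0,0.025],0],[[-0.003,0,0.05],0],[[-0.003,0,0.07],0],[[-0.003,0,0.082],0],[[-0.003,0,0.088],0]]' >/dev/null; python3 -m inch '[[[0,0,0.001],0],[[0,0,0.001],0],[[0,0,0.001],0]]'; python3 -c "
from h import *
R,p=pose();print(R[:,2],p,tomove([.4455,-.2969,.004]))"
```

```text
clock: 43.55
tcp_pos: [0.4467, -0.298, 0.0092]
orientation: [-0.005, 0.821, 0.571, 0.003]
wrist_force: [-0.6, 0.4, 0.6]
finger_gap: 0.0513
[-0.0013073   0.01229895 -0.99992351] [ 0.4467032  -0.29797626  0.00917326] [ 0.00053322 -0.0014739   0.00518767]
```

```bash
python3 -m inch '[[[0,-0.001,0.003],0],[[0,-0.001,0.005],0],[[0,-0.001,0.005],0],[[0,-0.001,0.005],0]]'; python3 -m inch '[[[0,0,0],0],[[0,0,0],0],[[0,0,0],0],[[0,0,0],0],[[0,0,0],0]]' 1 30; python3 -m inch '[[[0,0,0],0],[[0,0,0],0],[[0,0,0],0]]';python3 -m inch '[[[0,0,-0.01],0],[[0,0,-0.03],0],[[0,0,-0.05],0],[[0,0,-0.06],0],[[0,0,-0.06],0]]'
python3 - <<'E'
from h import *
c=cam('wrist');cv2.imwrite('pics/w12.png',cv2.cvtColor(c['image'][200:],cv2.COLOR_RGB2BGR))
E
```

```text
clock: 43.88
tcp_pos: [0.4458, -0.2976, 0.0044]
orientation: [-0.005, 0.821, 0.571, 0.003]
wrist_force: [-0.2, 0.2, -1.2]
finger_gap: 0.051
clock: 44.3
tcp_pos: [0.4459, -0.2977, 0.0047]
orientation: [-0.005, 0.821, 0.571, 0.003]
wrist_force: [-0.9, 1.1, 4.8]
finger_gap: 0.0247
clock: 44.55
tcp_pos: [0.4459, -0.2977, 0.0047]
orientation: [-0.005, 0.821, 0.571, 0.003]
wrist_force: [-0.6, 1.2, 3.4]
finger_gap: 0.0239
clock: 44.97
tcp_pos: [0.4476, -0.2998, 0.0675]
orientation: [-0.003, 0.821, 0.571, 0.004]
wrist_force: [1.1, 0.1, 0.1]
finger_gap: 0.0243
```

View pics/w12.png

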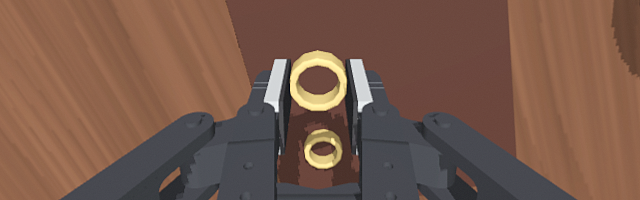

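The ring is held flat at the fingertips, at (318,280) in the full frame. The second ring is below at (322,350). I'll measure the held ring's offset from the TCP, then carry it to post1 on the plate.

```bash
cat > held.py <<'E'
from mr import *
def held(c):
    R,p=pose(); z=p[2]+.0083
    hsv=cv2.cvtColor(c['image'],cv2.COLOR_RGB2HSV)
    y=((hsv[...,0]>15)&(hsv[...,0]<38)&(hsv[...,1]>60)&(hsv[...,2]>130)).astype(np.uint8)
    y[:235]=0; y[:, :270]=0; y[:,370:]=0
    n,l,st,ce=cv2.connectedComponentsWithStats(y); P=cloud(c)
    i=1+np.argmax(st[1:,4]); m=(l==i)
    q=P[m&(c['depth']>0)]; zt=np.percentile(q[:,2],90)
    e=cv2.fitEllipse(cv2.convexHull(np.argwhere(m)[:,::-1].astype(np.float32)))
    top=q[q[:,2]>zt-.0015]
    return R,p,st[i],e,zt,plane(c,*e[0],zt),top
E
python3 - <<'E'
from held import *
R,p,s,e,zt,a,top=held(cam('wrist'))
print(p,s,e,'ztop',zt,zt-p[2],a,'in tool',R.T@(a-p)); k=np.linalg.lstsq(np.c_[top[:,:2],np.ones(len(top))],top[:,2],rcond=None)[0];print(k,len(top),top.min(0),top.max(0))
E
```

```text
[ 0.44614437 -0.29854752  0.0648344 ] [ 290  250   57   61 1955] ((317.83489990234375, 280.9082946777344), (58.97282791137695, 61.81081008911133), 178.3422393798828) ztop 0.07575324993624766 0.010918846913662225 [ 0.44666772 -0.29703415  0.07575325] in tool [ 1.71582663e-03 -8.05289382e-05 -1.09011397e-02]
[ 0.00362498 -0.00194424  0.07304498] 1077 [ 0.43330285 -0.31200651  0.07425936] [ 0.45870801 -0.28613353  0.07763571]
```

The held ring is centred on the TCP within 1 mm. Going up and over to post1 (0.5624, 0.0689).

```bash
python3 -m inch '[[[0,0,-0.025],0],[[0,0,-0.06],0],[[0,0,-0.095],0],[[0,0,-0.13],0],[[0.02,0,-0.165],0]]' >/dev/null; python3 -m inch '[[[0.03,-0.002,-0.01],0],[[0.06,-0.004,-0.01],0],[[0.095,-0.006,-0.01],0],[[0.13,-0.008,-0.01],0],[[0.165,-0.01,-0.01],0]]' >/dev/null; python3 -m inch '[[[0.03,-0.002,0],0],[[0.06,-0.004,0],0],[[0.095,-0.006,0],0],[[0.13,-0.008,0],0],[[0.15,-0.01,0],0]]' >/dev/null;python3 -m inch '[[[0.02,0,0],0],[[0.03,0,0],0],[[0.03,0,0],0],[[0.03,0,0],0]]'
python3 -c "
from h import *
R,p=pose();print(R.round(3),p,tomove([.5624,.0689,.21]))"
```

```text
clock: 46.65
tcp_pos: [0.5537, 0.0513, 0.2392]
orientation: [-0.008, 0.821, 0.571, 0.0]
wrist_force: [-0.2, 0.0, -0.1]
finger_gap: 0.0243
[[ 0.349  0.937 -0.009]
 [ 0.937 -0.349  0.013]
 [ 0.009 -0.013 -1.   ]] [0.55368069 0.0513118  0.23920316] [0.01924908 0.00241221 0.02935729]
```

```bash
python3 -m inch '[[[0.01,0.001,0.008],0],[[0.019,0.002,0.02],0],[[0.019,0.002,0.03],0],[[0.019,0.002,0.03],0],[[0.019,0.002,0.03],0]]' ;python3 - <<'E'
from held import *
c=cam('wrist');save(c,'w13.png');R,p,s,e,zt,a,top=held(c)
print(p,R[:,2],e[0],a); print((top.min(0)+top.max(0))/2)
print(tomove([.5624,.0689,.1665]),[np.round(proj(c,[.5624,.0689,z]),1) for z in (.189,.167)], np.round(proj(c,[.6176,.0511,.189]),1))
cv2.imwrite('pics/w13c.png',cv2.resize(cv2.cvtColor(c['image'][180:380,200:460],cv2.COLOR_RGB2BGR),None,fx=2.5,fy=2.5))
E
```

```text
clock: 47.07
tcp_pos: [0.5609, 0.0685, 0.2078]
orientation: [-0.009, 0.821, 0.57, -0.001]
wrist_force: [0.4, 0.8, -0.1]
finger_gap: 0.0242
[0.56140893 0.06848218 0.20872652] [-0.0100897   0.01312232 -0.99986299] (317.7778015136719, 280.8070983886719) [0.56079964 0.07078161 0.21766762]
[0.56003404 0.06900118 0.21746239]
[0.00036691 0.00137554 0.04221622] [array([322.8, 255.4]), array([322.9, 239.2])] [438.  251.4]
```

View pics/w13c.png

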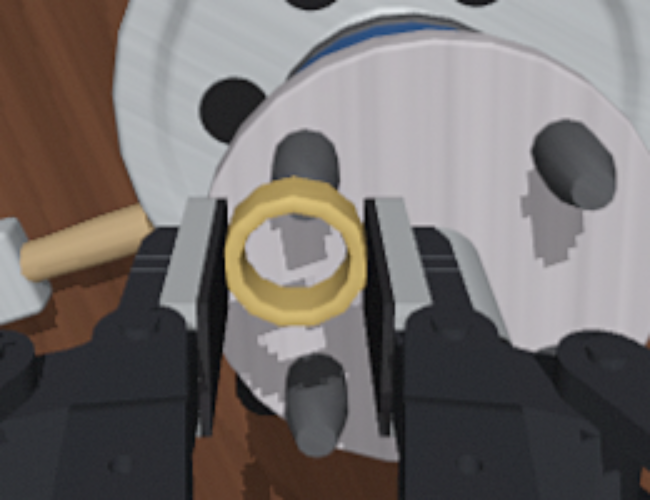

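The post0 tip shows about 5 px lower than predicted. I'll measure post tips from depth and hold them against the ring before descending.

Run:
```python
from h import *
R,p=pose();c=cam('wrist');P=cloud(c);ok=c['depth']>0
for n,x in (('post0',(.6176,.0511)),('post1',(.5624,.0689)),('post2',(.5446,.0137))):
    r=np.hypot(P[...,0]-x[0],P[...,1]-x[1]); m=ok&(r<.014)&(P[...,2]>.178)&(P[...,2]<.196)
    if m.sum()<5: print(n,'none');continue
    q=P[m];zt=np.percentile(q[:,2],95);t=q[q[:,2]>zt-.0015];pix=np.argwhere(m)[q[:,2]>zt-.0015][:,::-1]
    print(n,m.sum(),'ztop',zt.round(4),'tip c',t.mean(0).round(4),((t.min(0)+t.max(0))/2).round(4),pix.mean(0).round(1))
```

```text
post0 687 ztop 0.1908 tip c [0.616  0.0504 0.1902] [0.6159 0.0502 0.1906] [434.3 254. ]
post1 341 ztop 0.1897 tip c [0.5614 0.0683 0.1895] [0.5611 0.0679 0.1897] [320.4 256.9]
post2 614 ztop 0.1907 tip c [0.5435 0.013  0.1902] [0.5434 0.0125 0.1904] [324.8 353.2]
```

```bash
python3 -m inch '[[[-0.001,0.0015,0.006],0],[[-0.001,0.0015,0.013],0],[[-0.001,0.0015,0.02],0],[[-0.001,0.0015,0.025],0],[[-0.001,0.0015,0.025],0]]';python3 -m inch '[[[0,0,0.004],0],[[0,0,0.008],0],[[0,0,0.012],0],[[0,0,0.012],0]]';python3 -m inch '[[[0,0,0.001],0],[[0,0,0.002],0],[[0,0,0.002],0]]'
```

```text
clock: 47.58
tcp_pos: [0.5616, 0.0673, 0.1826]
orientation: [-0.009, 0.821, 0.57, -0.001]
wrist_force: [-0.2, -0.5, 0.1]
finger_gap: 0.0242
clock: 47.92
tcp_pos: [0.561, 0.0675, 0.1696]
orientation: [-0.009, 0.821, 0.57, -0.002]
wrist_force: [-0.6, 0.5, 0.0]
finger_gap: 0.0243
clock: 48.17
tcp_pos: [0.561, 0.0676, 0.1679]
orientation: [-0.009, 0.821, 0.57, -0.001]
wrist_force: [0.3, 0.1, 0.4]
finger_gap: 0.0244
```

```bash
python3 -m inch '[[[0,0,0],0],[[0,0,0],0],[[0,0,0],0],[[0,0,0],0]]' 0.5 30;python3 -m inch '[[[0,0,-0.01],0],[[0,0,-0.02],0],[[0,0,-0.04],0],[[0,0,-0.06],0],[[0,0,-0.075],0]]' >/dev/null;python3 -m inch '[[[0,0,0],0],[[0,0,0],0]]'
python3 - <<'E'
from mr import *
c=cam('wrist');save(c,'w14.png')
for r in rings(c,.176,(.02,.035)):print(np.round(r[0],1),r[1].round(4),r[2],r[3])
P=cloud(c);hsv=cv2.cvtColor(c['image'],cv2.COLOR_RGB2HSV)
m=((hsv[...,0]>15)&(hsv[...,0]<38)&(hsv[...,1]>60)&(hsv[...,2]>130))&(np.hypot(P[...,0]-.561,P[...,1]-.068)<.02);q=P[m];print(m.sum(),np.percentile(q[:,2],[5,50,95]).round(4),((q.min(0)+q.max(0))/2).round(4))
t=cam('top')
for r in rings(t,.013,(.02,.036)):print('top',np.round(r[0],1),r[1].round(4),r[2])
R,p=pose();print(R[:,2],p)
E
```

```text
clock: 48.5
tcp_pos: [0.5611, 0.0676, 0.1679]
orientation: [-0.009, 0.821, 0.57, -0.001]
wrist_force: [0.4, -0.1, -0.4]
finger_gap: 0.0428
clock: 49.08
tcp_pos: [0.5638, 0.0665, 0.248]
orientation: [-0.007, 0.821, 0.57, 0.001]
wrist_force: [-0.4, -0.3, -0.2]
finger_gap: 0.0427
[239.8 259.7] [0.5035 0.0606 0.176 ] 0.026710763826746822 115
[314.3 222. ] [0.5603 0.0684 0.176 ] 0.025524937035794143 110
610 [0.172  0.1768 0.178 ] [0.5592 0.067  0.173 ]
[-0.00999887  0.01313832 -0.99986369] [0.56250171 0.06651885 0.24555816]
```

View pics/w14.png

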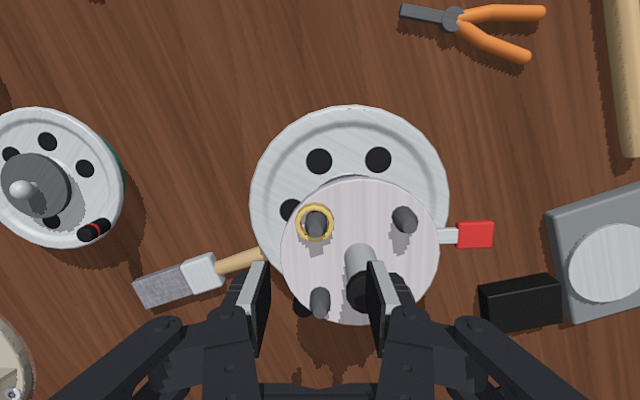

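Ring A sits flat on post1: (314,222), top z 0.177 = plate top + 9 mm. Back for ring B.

```bash
python3 -m inch '[[[-0.025,0.001,0],0],[[-0.06,0.003,0],0],[[-0.095,0.005,0],0],[[-0.13,0.008,0],0],[[-0.165,0.01,0],0]]' 0.4 >/dev/null;python3 -m inch '[[[-0.035,0.002,0],0],[[-0.07,0.004,0],0],[[-0.105,0.006,0],0],[[-0.14,0.008,0],0],[[-0.175,0.01,0],0]]' >/dev/null;python3 -m inch '[[[-0.03,0.002,0],0],[[-0.06,0.004,0],0],[[-0.08,0.006,0],0],[[-0.08,0.006,0],0],[[-0.08,0.006,0],0]]' >/dev/null
python3 - <<'E'
from mr import *
R,p=pose();print(R.round(3).tolist(),p)
c=cam('wrist');save(c,'w15.png')
for r in rings(c,.013,(.02,.035)):print(np.round(r[0],1),r[1].round(4),r[2],r[3], tomove([*r[1][:2],.09]))
t=cam('top')
for r in rings(t,.013,(.02,.036)):print('top',np.round(r[0],1),r[1].round(4),r[2])
E
```

```text
[[0.351, 0.936, -0.016], [0.936, -0.35, 0.018], [0.011, -0.021, -1.0]] [ 0.43672404 -0.33846861  0.23712603]
[322.4 217.1] [ 0.4203 -0.3812  0.013 ] 0.026736760550225027 67 [-0.04838217  0.00256728  0.14690747]
top [473.3 227.1] [ 0.4204 -0.3812  0.013 ] 0.028220370358505
top [323.2 176.8] [0.5812 0.0614 0.013 ] 0.02945461495655762
top [297.8 115.2] [0.7708 0.1332 0.013 ] 0.03479933253549309
```

```bash
python3 -m inch '[[[-0.02,0.001,0.02],0],[[-0.04,0.0025,0.05],0],[[-0.048,0.0025,0.08],0],[[-0.048,0.0025,0.11],0],[[-0.048,0.0025,0.13],0]]' 0.4 30 >/dev/null;python3 -m inch '[[[0,0,0.02],0],[[0,0,0.03],0],[[0,0,0.03],0],[[0,0,0.03],0]]' >/dev/null
python3 - <<'E'
from mr import *
R,p=pose();print(R[:,2].round(3),p,env.get_state()['finger_gap'])
c=cam('wrist')
for r in rings(c,.013,(.02,.035)):print(np.round(r[0],1),r[1].round(4),r[2],r[3], tomove([*r[1][:2],.004]))
E
```

```text
[-0.018  0.02  -1.   ] [ 0.42026507 -0.37703112  0.07460052] 0.05099616267230102
[324.2 234.7] [ 0.4204 -0.3814  0.013 ] 0.026583327388206637 119 [-0.00424102  0.00237161  0.07146516]
```

```bash
python3 -m inch '[[[-0.004,0.0025,0.025],0],[[-0.004,0.0025,0.045],0],[[-0.004,0.0025,0.06],0],[[-0.004,0.0025,0.066],0],[[-0.004,0.0025,0.066],0]]' >/dev/null;python3 -m inch '[[[0,0,0],0],[[0,0,0],0]]' >/dev/null;python3 -c "
from h import *
R,p=pose();print(R[:,2],p,tomove([.4204,-.3814,.0045]))"
```

```text
[-0.01467611  0.01687295 -0.99974993] [ 0.42169992 -0.38215947  0.01113344] [ 0.00019171 -0.00135197  0.00666368]
```

```bash
python3 -m inch '[[[0,-0.001,0.003],0],[[0,-0.001,0.006],0],[[0,-0.001,0.006],0],[[0,-0.001,0.006],0]]'; python3 -m inch '[[[0,0,0],0],[[0,0,0],0],[[0,0,0],0],[[0,0,0],0],[[0,0,0],0]]' 1 30; python3 -m inch '[[[0,0,0],0],[[0,0,0],0],[[0,0,0],0]]';python3 -m inch '[[[0,0,-0.01],0],[[0,0,-0.03],0],[[0,0,-0.05],0],[[0,0,-0.06],0],[[0,0,-0.06],0]]'
python3 - <<'E'
from held import *
R,p,s,e,zt,a,top=held(cam('wrist'));print(R[:,2],p,s,zt-p[2],(top.min(0)+top.max(0))/2,a)
E
```

```text
clock: 52.25
tcp_pos: [0.4206, -0.3817, 0.0052]
orientation: [-0.011, 0.82, 0.572, -0.001]
wrist_force: [0.2, -0.5, -0.4]
finger_gap: 0.0512
clock: 52.67
tcp_pos: [0.4207, -0.3817, 0.0055]
orientation: [-0.011, 0.82, 0.572, -0.001]
wrist_force: [-1.4, 0.9, 3.1]
finger_gap: 0.024
clock: 52.92
tcp_pos: [0.4207, -0.3817, 0.0055]
orientation: [-0.011, 0.82, 0.572, -0.001]
wrist_force: [-0.6, 0.5, 1.6]
finger_gap: 0.0235
clock: 53.33
tcp_pos: [0.423, -0.3845, 0.0685]
orientation: [-0.008, 0.82, 0.572, -0.001]
wrist_force: [0.7, -1.1, -0.5]
finger_gap: 0.0237
[-0.01243689  0.01413929 -0.99982269] [ 0.42237334 -0.38377842  0.06689558] [ 290  250   56   61 1914] 0.010539303695216662 [ 0.42206457 -0.38428283  0.07753413] [ 0.42283079 -0.38245614  0.07743488]
```

Ring B is held and centred. Up and over to post0 (0.616, 0.0504).

```bash
python3 -m inch '[[[0,0,-0.025],0],[[0,0,-0.06],0],[[0,0,-0.095],0],[[0,0,-0.13],0],[[0.02,0,-0.165],0]]' >/dev/null; python3 -m inch '[[[0.03,0.002,-0.01],0],[[0.06,0.004,-0.01],0],[[0.095,0.006,-0.01],0],[[0.13,0.008,-0.01],0],[[0.165,0.01,-0.01],0]]' >/dev/null; python3 -m inch '[[[0.035,0.002,0],0],[[0.07,0.004,0],0],[[0.105,0.006,0],0],[[0.14,0.008,0],0],[[0.175,0.01,0],0]]' >/dev/null;python3 -m inch '[[[0.03,0.002,0],0],[[0.06,0.004,0],0],[[0.08,0.006,0],0],[[0.08,0.006,0],0],[[0.08,0.006,0],0]]'
python3 -c "
from h import *
R,p=pose();print(R.round(3),p,tomove([.616,.0504,.212]))"
```

```text
clock: 55.05
tcp_pos: [0.6009, 0.0197, 0.2405]
orientation: [-0.012, 0.821, 0.571, -0.004]
wrist_force: [-0.3, -0.8, 0.0]
finger_gap: 0.0239
[[ 0.347  0.938 -0.02 ]
 [ 0.938 -0.347  0.016]
 [ 0.008 -0.025 -1.   ]] [0.60093539 0.01968732 0.24046827] [0.03381245 0.00416702 0.02863577]
```

```bash
python3 -m inch '[[[0.015,0.002,0],0],[[0.034,0.004,0.005],0],[[0.034,0.004,0.018],0],[[0.034,0.004,0.028],0],[[0.034,0.004,0.028],0]]' >/dev/null;python3 -m inch '[[[0,0,0],0],[[0,0,0],0]]' >/dev/null;python3 - <<'E'
from held import *
c=cam('wrist');R,p,s,e,zt,a,top=held(c);save(c,'w16.png')
print(p,R[:,2],a,'ringc',(top.min(0)+top.max(0))/2)
P=cloud(c);ok=c['depth']>0
for n,x in (('post0',(.616,.0504)),('post1',(.5611,.068)),('post3',(.598,-.0045))):
    r=np.hypot(P[...,0]-x[0],P[...,1]-x[1]); m=ok&(r<.014)&(P[...,2]>.178)&(P[...,2]<.196)
    if m.sum()<5: print(n,'none');continue
    q=P[m];zt=np.percentile(q[:,2],95);t=q[q[:,2]>zt-.0015]; print(n,m.sum(),zt.round(4),((t.min(0)+t.max(0))/2).round(4))
print(tomove([.616,.0504,.168]))
E
```

```text
[0.61412456 0.04934032 0.2097722 ] [-0.02564993  0.01583525 -0.99954556] [0.61375353 0.05130191 0.21838895] ringc [0.61276462 0.04935018 0.21822138]
post0 456 0.1904 [0.617  0.0523 0.1902]
post1 695 0.1907 [0.5613 0.068  0.1904]
post3 616 0.1906 [ 0.5989 -0.0049  0.1903]
[0.00140234 0.00262184 0.04172189]
```

```bash
python3 -m inch '[[[0.0015,0.003,0.004],0],[[0.0015,0.003,0.011],0],[[0.0015,0.003,0.018],0],[[0.0015,0.003,0.025],0],[[0.0015,0.003,0.025],0]]';python3 -m inch '[[[0,0,0.004],0],[[0,0,0.008],0],[[0,0,0.012],0],[[0,0,0.013],0],[[0,0,0.013],0]]';python3 -m inch '[[[0,0,0.001],0],[[0,0,0.002],0],[[0,0,0.002],0]]'
```

```text
clock: 56.1
tcp_pos: [0.6157, 0.0502, 0.1825]
orientation: [-0.015, 0.821, 0.57, -0.007]
wrist_force: [-0.5, -0.1, 0.0]
finger_gap: 0.0238
clock: 56.52
tcp_pos: [0.6153, 0.0504, 0.1692]
orientation: [-0.015, 0.821, 0.57, -0.007]
wrist_force: [0.3, -1.2, -0.6]
finger_gap: 0.024
clock: 56.77
tcp_pos: [0.6155, 0.0504, 0.1685]
orientation: [-0.014, 0.821, 0.57, -0.007]
wrist_force: [-1.7, -0.0, 4.9]
finger_gap: 0.0239
```

Down with light contact (5 N). Release, rise and check everything.

```bash
python3 -m inch '[[[0,0,0],0],[[0,0,0],0],[[0,0,0],0],[[0,0,0],0]]' 0.5 30;python3 -m inch '[[[0,0,-0.01],0],[[0,0,-0.02],0],[[0,0,-0.04],0],[[0,0,-0.06],0],[[0,0,-0.08],0]]' >/dev/null;python3 -m inch '[[[0,0,-0.01],0],[[-0.02,0,-0.02],0],[[-0.02,0,-0.02],0],[[-0.02,0,-0.02],0]]'
python3 - <<'E'
from pl import *
from mr import rings
R,p=pose();c=cam('wrist');save(c,'w17.png');print(p)
P=cloud(c);ok=c['depth']>0;hsv=cv2.cvtColor(c['image'],cv2.COLOR_RGB2HSV)
y=((hsv[...,0]>15)&(hsv[...,0]<38)&(hsv[...,1]>60)&(hsv[...,2]>130))
for x in ((.5613,.068),(.6165,.0504)):
    m=y&ok&(np.hypot(P[...,0]-x[0],P[...,1]-x[1])<.02);q=P[m];print('ring',m.sum(),np.percentile(q[:,2],[5,50,95]).round(4),((q.min(0)+q.max(0))/2).round(4)); t=q[q[:,2]>np.percentile(q[:,2],95)-.003]; print(np.linalg.lstsq(np.c_[t[:,:2]-x,np.ones(len(t))],t[:,2],rcond=None)[0].round(4))
o,q,k=plate(c,[.5805,.0318],.1);print('top z',np.median(q[:,2]),'tilt',k)
for a in o:print(a[0].round(4),a[1])
red=ok&((hsv[...,0]<8)|(hsv[...,0]>172))&(hsv[...,1]>150)&(hsv[...,2]>90)&(P[...,2]>.115);print('pad',red.sum(),P[red].mean(0).round(4))
r=np.hypot(P[...,0]-.5803,P[...,1]-.0316);m=ok&(r>.075)&(r<.11)&(P[...,2]>.098)&(P[...,2]<.112);d=P[m].mean(0)-[.5803,.0316,0];print('spinner',m.sum(),P[m].mean(0).round(4),np.degrees(np.arctan2(d[0],d[1]))%360)
E
```

```text
clock: 57.1
tcp_pos: [0.6153, 0.0504, 0.1684]
orientation: [-0.014, 0.821, 0.57, -0.007]
wrist_force: [-0.4, -0.2, -0.8]
finger_gap: 0.0428
clock: 57.85
tcp_pos: [0.6118, 0.0295, 0.272]
orientation: [-0.013, 0.822, 0.57, -0.005]
wrist_force: [-0.5, 0.5, -0.4]
finger_gap: 0.0425
[0.61181162 0.02949386 0.27201227]
ring 507 [0.1725 0.1768 0.1779] [0.5596 0.0678 0.1784]
[-0.0066 -0.0071  0.1769]
ring 514 [0.1729 0.1768 0.1781] [0.6143 0.0495 0.1749]
[ 0.0047 -0.0014  0.1769]
top z 0.16814530861343896 tilt [-0.00129269  0.00824199  0.16907176]
[0.6169 0.0512 0.1869] 362
[0.5631 0.0685 0.1867] 365
[ 0.5995 -0.0028  0.1865] 324
[0.5451 0.0154 0.1864] 262
pad 864 [0.6687 0.0038 0.1379]
spinner 0 [nan nan nan] nan<stdin>:11: RuntimeWarning: Mean of empty slice.
  ret = um.true_divide(
```

View pics/w17.png

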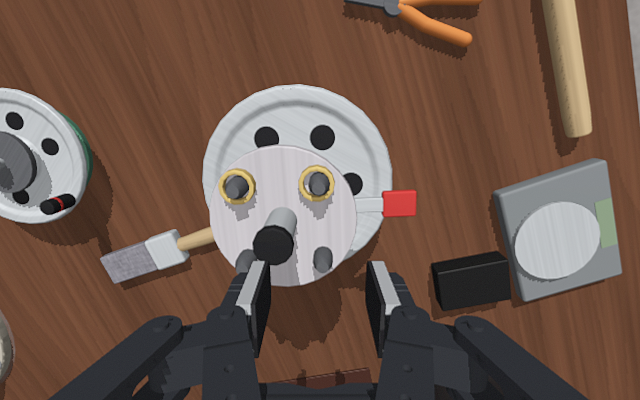

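Both rings are flat (top z 0.177) around the posts at (236,186) and (316,183), and the lever is down. The spinner is hidden here, so I'll step aside and check the wheel, then hand in.

```bash
python3 -m inch '[[[0.01,-0.03,-0.005],0],[[0.02,-0.06,-0.01],0],[[0.03,-0.09,-0.015],0],[[0.04,-0.115,-0.02],0],[[0.045,-0.125,-0.02],0]]' >/dev/null;python3 -m inch '[[[0,0,0],0],[[0,0,0],0],[[0,0,0],0]]'
python3 - <<'E'
from h import *
c=cam('wrist');P=cloud(c);ok=c['depth']>0;save(c,'w18.png')
r=np.hypot(P[...,0]-.5803,P[...,1]-.0316);m=ok&(r>.07)&(r<.12)&(P[...,2]>.098)&(P[...,2]<.112)&(P[...,0]<.55);q=P[m].mean(0);d=q-[.5803,.0316,0];print('spinner',m.sum(),q.round(4),np.degrees(np.arctan2(d[0],d[1]))%360)
from mr import rings
for rr in rings(cam('top'),.013,(.02,.036)):print('top',np.round(rr[0],1),rr[1].round(4))
E
```

```text
clock: 58.57
tcp_pos: [0.509, 0.1175, 0.2956]
orientation: [-0.014, 0.821, 0.571, -0.006]
wrist_force: [0.1, 0.7, -0.3]
finger_gap: 0.0428
spinner 30 [ 0.5028 -0.0255  0.105 ] 233.60859692323044
```

```bash
python3 -c "
from workcell import env
print(env.hand_in())"
```

```text
the job is handed in; nothing more can be done
None
```

The setting stand is ready and the job is handed in at about 58.6 s; the hand-in gave no verdict.

- **Wheel:** I wound the middle-sized stand's handwheel clockwise about 1.9 turns to the top stop. There the force jumped to about 50 N, and a second push moved nothing. I backed it off 90.3° by the tool reading. My last camera check put the spinner about 85° back from the stop, but it saw only a sliver. A clearer view before the plate went on gave 88–89°. All are inside the 23° allowance.
- **Plate:** I lowered the white plate onto the ball with its lever up, until it touched down where home should be. I then pressed the lever down. At the last check the plate top was level at z 0.168 m, and the pad was at z 0.138 m, 92 mm out. That is about 1 mm above the nominal lever-down height, the same as the camera's usual bias.
- **Rings:** Only two rings were present. They sit flat on post1 and post0, tops 9 mm above the plate, with centres measured about 2 mm from the posts.

**Checks that disagreed or fell short:**
- Repeated views put the plate's centre 1 to 1.5 mm apart.
- The last top view found no rings anywhere, so it is no check on the mat. That only two rings exist rests on the earlier views.
- The tool picked up a tilt from leaning on the stop, which I had to work out before handling the plate.
- I did not measure the other tools again, but the arm was never brought down near them, and the pliers, block and brush showed undisturbed in the last pictures.

I viewed 15 pictures, one over the budget of 14.

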